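Close and lock the sample mill

ROBOT

A 6-joint arm with a two-finger parallel gripper is mounted at the origin on the work surface. World frame = base frame: x ahead of the robot, y to its left, z up, the work surface at z = 0. Lengths are in m, angles in degrees, forces in N, time in s.
With the tool pointing down it reaches from about 0.275 to 0.725 m from the base axis. Payload 15.9 kg.
Tool frame: the origin (TCP) lies on the centre line of the jaws, within the pads' length; the fingertips stand 25 mm ahead of it and the grasp point (between the pads) lies 6 mm ahead of it; z points along the fingers, y is the direction in which the jaws open and shut (so a half turn about z gives the same grasp; the last joint's range is limited). The gripper opens to 85 mm and grips with 20 to 120 N. Pads are 22 mm wide; open, the fingers measure 114 mm over their backs; the gripper's body (76 mm by 85 mm) begins 54 mm behind the grasp point. The pads swing forward as they close: fully open they stand 13 mm farther back than shut.
Start: joints at [65.26, 12.198, -1.971, 75.831, 0, 90], TCP at [0.209, 0.454, 0.235] pointing down, gripper open.
Joint ranges: [-170.91, 170.91], [-42.67, 98.43], [-65.05, 77.54], [-120.47, 116.71], [-90, 82.35], [-180, 180]. Speed limits (degrees/s): [108.29, 108.29, 136.94, 147.25, 180, 180].

INTERFACE

Orientations are given as [roll, pitch, yaw] about the fixed x, y, z axes, in that order (R = Rz(yaw) Ry(pitch) Rx(roll)).
In Python, from cell import ctrl gives the robot as it stands. The module is installed in compiled form; this text tells all that it offers.
- The arm moves only by the shell command python3 -m pendant 'ROWS'. ROWS is JSON, a list of rows, each a list of 7 numbers: the shift along the tool's x, y, z in cm, then the turn, a rotation vector about the tool's x, y, z in degrees, then the closure, from 0 (fully open) to 1 (shut). In form: [[x, y, z, rx, ry, rz, gripper], ...]. A call has 1 to 20 rows; each row shifts and turns the commanded pose from where the row before left it, along the tool's axes as they then stand; what a row does not reach is not made up. A row lasts 1/8 s, in which the tool goes at most 62.5 mm and 10.7 degrees, less where a joint would pass 70% of its speed; a pose out of reach is approached as far as the arm can. A call with a gripper value outside its range is refused whole. The fingers move at their own pace and stop on an object; the grip force is fixed at half the most. Time passes only in rows, so rows that do not move let the fingers close. It gives the time, the measured TCP pose, the force and the opening at its end, in the units of the state.
- ctrl.sense(): the state, without advancing time (a new reading comes with each control period).
- ctrl.capture(name): name is "side" or "top" or "wrist"; returns the picture (384x512x3 uint8, red, green, blue); there is no depth.
- ctrl.camera_params(name): a dict with "fx", "fy", "cx", "cy" (pixels), "rvec" (rotation vector, rad) and "tvec" (3), from world to camera coordinates, as OpenCV has them; the wrist camera has in their place "hand_eye" (4x4, takes a point from camera to tool coordinates, whose origin is the TCP and whose axes are the flange's). Camera axes: x right, y down, z forward; pixel columns grow to the right and rows downward; lengths in m; the calibration is good to about 2 mm. The wrist camera is an equidistant fisheye: a pixel r from the principal point sees the ray r / f radians off the axis. A picture is of the moment at which its call begins: read the wrist's pose just before it. camera_params takes no time and is no camera call.
- ctrl.finish_job(): hands the job in, once; it reports no verdict.
The state is a dict: "t": time; "joint_positions": joint angles; "qd": joint speeds; "tau": joint torques, N m; "eef_pos": TCP position; "ee_rot": TCP orientation; "ft_force": force on the tool from outside, world axes, zero at the start; "wrist_torque": the same for the moment, N m; "opening": finger opening in m.
Only numpy, scipy, OpenCV 4.12 (cv2) and the standard library are available. Lean on these libraries where they do the work, as an engineer would, in place of code of your own. Each camera call takes 0.05 s, during which the arm holds its last target.

TASK

Get the sample mill ready to run: shut its lid, then take the flat-bladed key (the one with the flat paddle handle) from the key stand, set its blade in the slot of the lock on the lid and turn the lock clockwise a quarter turn until it seats against its stop. Leave the lid shut and the lock seated, put the key back upright in the free hole of the stand, collar resting on the stand, and leave everything else where it is.

Things in the scene. Friction and masses are not known exactly. Their poses are not given: they have to be found in the camera images.
- mill: Fixed white bench mill, an open-topped box 200 (x) x 220 (y) x 100 mm high, walls 6 mm. Origin: centre of its underside; z up; -x is its front, facing roughly to the robot. A grey lid is hinged along the top of its rear (+x) wall.
- lid (a joint): Lid angle in rad: 0 = shut (level, on the housing's top), grows as the front of the lid rises. The hinge is stiff: the lid stays where it is left, and 1 to 5 N down on its front tab closes it. Never opens past 1.3.
- lid_hinge (a point): Point in the middle of the lid's hinge line, which runs along y of the mill, 100 mm above the bench. Turns with the lid: the lid reaches from here along this frame's -x, and its z is square to the lid. The lid is 200 x 220 mm and 8 mm thick (its underside is at z = 0 of this frame, its top face at z = 8 mm).
- lid_tab (a point): Point on the top face of the lid's front tab, where to push the lid shut: 212 mm from the hinge line, in the middle. The tab is 60 mm wide along y, and sticks out 25 mm in front of the lid.
- cam (a joint): Turn of the slotted lock in rad: 0 = open; grows clockwise seen from above; 1.57 = seated at its hard stop. It starts between 0 and 0.25. It has friction (about 0.1 N m to turn) and stays where it is left.
- slot (a point): Centre of the slot's mouth, in the top face of the round steel lock: 34 mm across in a flush black ring 48 mm across, 12 mm above the lid's top face, 155 mm from the hinge line, mid-width. Turns with the lock: x along the slot, z out of it. Slot 22 mm long, 6 mm wide, 10 mm deep, ends closed. With the lid shut this point is 120 mm above the bench, z up.
- blade_key: Blade key, loose, 100 g, 95 mm long, upright in a stand hole. Origin: middle of the blade's tip; z up to the handle. Steel blade 18 mm wide (x), 3 mm thick (y), 9 mm long; shank 18 mm across from z = 9 to 45 mm, its flat foot stops on the lock's face; collar 32 mm across from 45 to 50 mm; then the handle. Blade play in the slot: about 0.17 rad either way.
- key_handle (a point): Middle of the blade key's black flat paddle handle, 72.5 mm above the blade's tip. The handle is 38 mm wide along x (the blade's width), 12 mm thick along y (grip across this), 45 mm high. Same axes as the key.
- round_key: Another key, loose, not needed: the same shank and collar, but a round black knob 26 mm across (z = 50 to 80 mm) and a round tip. It hangs in the other hole of the stand. Origin at its tip, z up. Leave it there.
- stand: Fixed white key stand, 60 (x) x 150 (y) x 55 mm high: a 12 mm top plate with two round holes on two end walls. Origin: centre of its underside; z up.
- hole_a (a point): Centre of the mouth of one hole, 24 mm across, in the stand's top face, 55 mm above the bench, at y = -40 mm of the stand. A key stored in a hole rests with its collar on the stand, so its tip is 10 mm above the bench.
- hole_b (a point): Centre of the mouth of the other hole, as hole_a, at y = +40 mm of the stand.
- jar: Bystander: capped glass jar, 56 mm across, 85 mm high. Origin: centre of its underside.
- mortar: Bystander: white mortar bowl, 90 mm across, 42 mm high. Origin: centre of its underside.
- dish: Bystander: shallow glass dish, 90 mm across, 16 mm high. Origin: centre of its underside.
Things that resemble listed ones, but are neither listed nor needed, are in the scene too. Leave any orange look-alike of the blade_key alone.

How it is judged (in metres and radians):
On the way, in this order (a step that is already met when the one before it is completed fails the run):
1. the lid is shut (within 0.04 rad) with the lock still open (value of joint lid below 0.04 rad and value of joint cam below 0.6 rad), for 0.2 s.
2. the blade key's tip is in the slot of the shut lid (at least 5 mm deep), the lock not yet past half way (value of joint lid below 0.04 rad and value of joint cam below 0.8 rad and z of blade_key in the frame of slot below -0.005 m and horizontal distance between blade_key and slot below 0.006 m), for 0.1 s.
3. the lock is seated (1.50 rad or more) with the blade still in its slot (value of joint lid below 0.04 rad and value of joint cam above 1.5 rad and z of blade_key in the frame of slot below -0.003 m and horizontal distance between blade_key and slot below 0.008 m), for 0.1 s.
At the end, for the whole second after the job is handed in: The lid is shut (within 0.04 rad), the lock is seated (1.50 rad or more of 1.57), and both keys stand upright (within 0.12 rad) and at rest in the stand's holes, collars on its top (within 4 mm) (value of joint lid below 0.04 rad and value of joint cam above 1.5 rad and (horizontal distance between blade_key and hole_a below 0.008 m or horizontal distance between blade_key and hole_b below 0.008 m) and z of each of blade_key, round_key in the frame of stand below 0.014 m and angle between each of blade_key, round_key's own z axis and vertical below 0.12 rad and linear speed of blade_key below 0.02 m/s and (horizontal distance between round_key and hole_a below 0.008 m or horizontal distance between round_key and hole_b below 0.008 m)); the robot touches nothing.
It fails at once if the jar, mortar or dish is pushed more than 30 mm (distance of any of jar, mortar, dish from where it was at the start of the episode above 0.03 m).
It fails at once if the round key is pulled out of its hole (distance of round_key from where it was at the start of the episode above 0.03 m).
It also fails if it takes over 72 s, if anything falls off the work surface, if the arm or the gripper's body presses on something with over 40 N, if the wrist force passes 120 N, or if a joint passes its speed limit or range.

## Working session

There is one attempt and no reset: what is moved stays moved. The work goes in short steps, Python scripts to look and compute and a shell command to move; the robot and the scene stay as the last step left them, time stands still between calls to the robot, and variables do not carry over. Pictures are saved under pics/ and viewed, and the job is handed in when it is done.

```bash
mkdir -p pics; python3 - <<'E'
from cell import ctrl
import cv2,numpy as np
s=ctrl.sense()
print(s)
for n in ["side","top","wrist"]:
    im=ctrl.capture(n); cv2.imwrite(f"pics/{n}0.png",im[:,:,::-1])
    print(n,{k:np.array(v).round(4).tolist() for k,v in ctrl.camera_params(n).items()})
E
```

```text
{'t': 0.0, 'joint_positions': array([ 6.52607778e+01,  1.22234456e+01, -2.00913401e+00,  7.58308979e+01,
        1.17203318e-03,  8.99995887e+01]), 'qd': array([-0.02671946, -0.08240723, -0.031039  , -0.09994018, -0.03265985,
        0.04215043]), 'tau': array([-3.29693037e-03, -6.86165285e+01,  4.87119448e+01,  1.76615693e-02,
       -2.53751587e-04,  1.94909552e-05]), 'eef_pos': array([0.20909635, 0.45380478, 0.23452181]), 'ee_rot': array([-1.79936522e+02, -1.17248818e-03,  1.55261188e+02]), 'ft_force': array([0.1019211 , 0.58779219, 0.35857664]), 'wrist_torque': array([-0.01831604,  0.00969667, -0.00517276]), 'opening': 0.08577046887339176}
side {'fx': 441.2676, 'fy': 441.2676, 'cx': 249.624, 'cy': 189.8498, 'rvec': [2.149, -0.8527, 0.364], 'tvec': [-0.3765, 0.3382, 0.8236]}
top {'fx': 433.1754, 'fy': 433.1754, 'cx': 258.4251, 'cy': 190.4762, 'rvec': [2.1133, -2.1151, 0.2285], 'tvec': [0.0403, 0.5614, 1.2005]}
wrist {'fx': 297.3186, 'fy': 297.3186, 'cx': 256.6952, 'cy': 193.0139, 'hand_eye': [[0.0001, -0.951, -0.3091, 0.0787], [1.0, -0.0001, 0.0005, -0.0016], [-0.0005, -0.3091, 0.951, -0.1393], [0.0, 0.0, 0.0, 1.0]]}
```

View pics/top0.png

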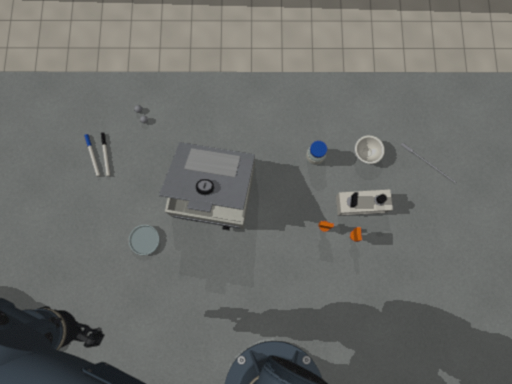

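View pics/side0.png

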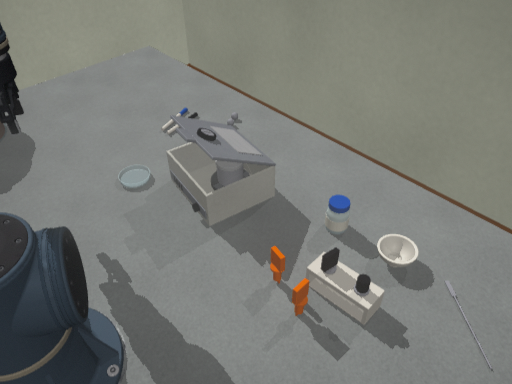

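View pics/wrist0.png

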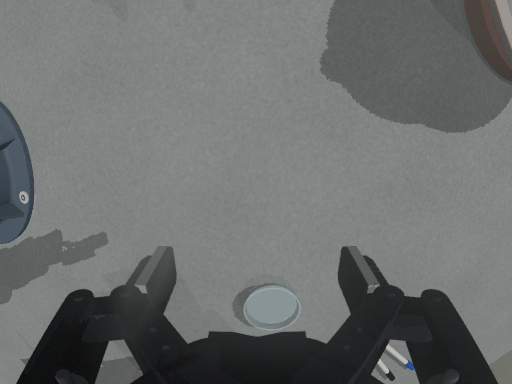

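Top view: the mill is at about (210,185) with its lid partly open, and the stand at (365,202). Candidates for the key: black paddle at top (354,200) / side (330,260); round knob at (381,199) / (363,283); orange look-alikes at (326,226) and (356,234). The black paddle matches. I'll check it in close crops.

```bash
python3 - <<'E'
import cv2,numpy as np
t=cv2.imread("pics/top0.png"); s=cv2.imread("pics/side0.png")
def crop(im,x,y,w,h,k): return cv2.resize(im[y:y+h,x:x+w],None,fx=k,fy=k,interpolation=cv2.INTER_CUBIC)
a=crop(t,300,170,100,75,4); b=crop(s,260,235,130,90,4)
o=np.zeros((a.shape[0]+0,800,3),np.uint8)
cv2.imwrite("pics/c_key_top.png",crop(t,300,170,110,80,7)); cv2.imwrite("pics/c_key_side.png",crop(s,260,235,130,90,6))
cv2.imwrite("pics/c_mill_top.png",crop(t,150,135,115,105,6)[:600]); cv2.imwrite("pics/c_mill_side.png",crop(s,155,105,130,115,6)[:600,:])
E
```

```text
(no output)
```

View pics/c_key_top.png

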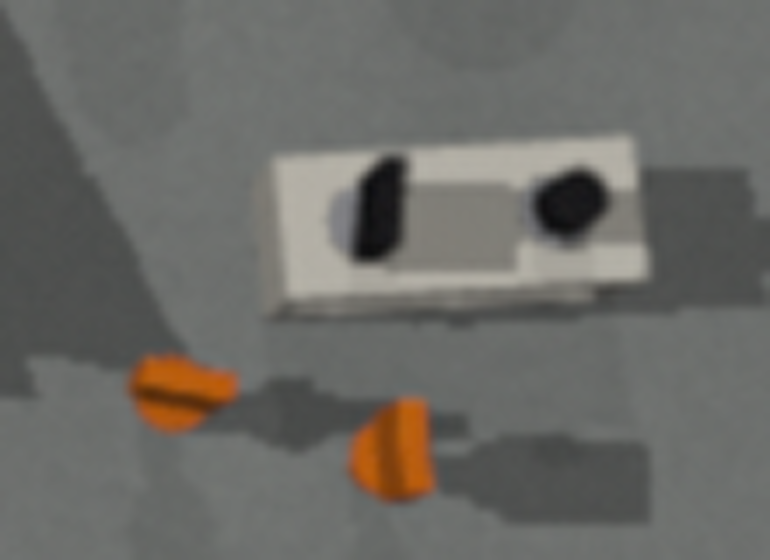

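View pics/c_key_side.png

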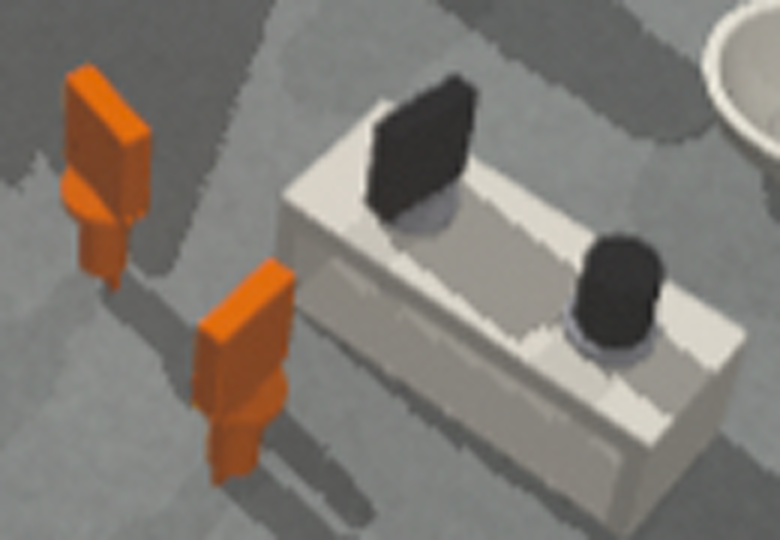

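View pics/c_mill_top.png

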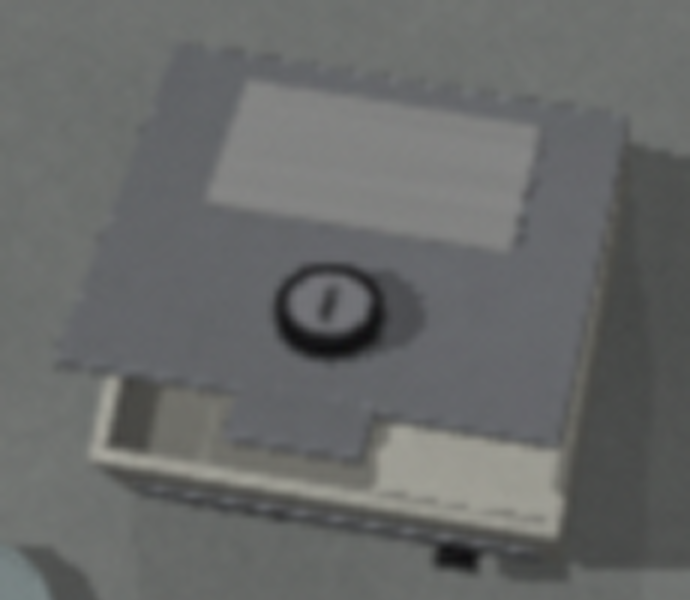

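View pics/c_mill_side.png

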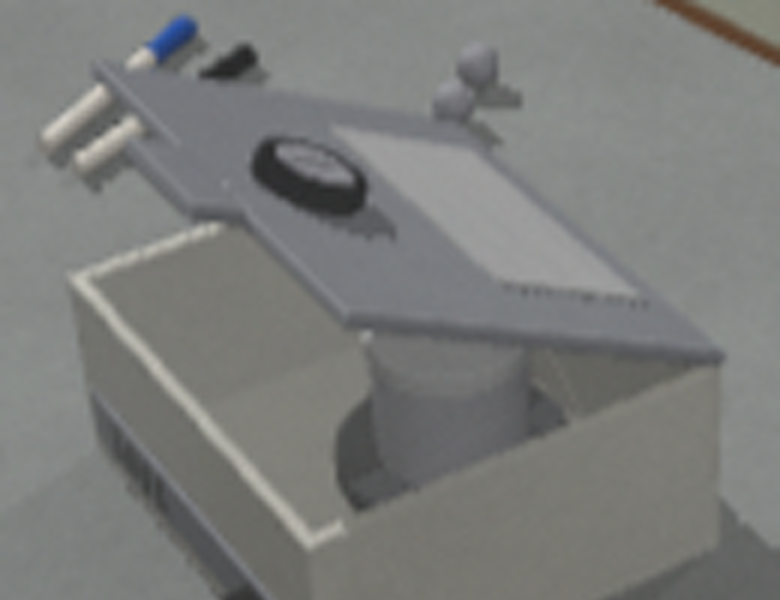

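The crops confirm it: black flat paddle in the stand hole on the left, with the round knob in the other. The two orange paddles stand loose on the bench in front of the stand. Next I triangulate the poses.

```bash
cat > h.py <<'E'
import numpy as np,cv2
from scipy.optimize import least_squares
from scipy.spatial.transform import Rotation as R
from cell import ctrl
C={n:{k:np.array(v,float) for k,v in ctrl.camera_params(n).items()} for n in("side","top","wrist")}
def proj(n,P):
    c=C[n];K=np.array([[c['fx'],0,c['cx']],[0,c['fy'],c['cy']],[0,0,1]],float)
    return cv2.projectPoints(np.atleast_2d(P).astype(float),c['rvec'],c['tvec'],K,None)[0][:,0]
def tri(pt,ps):
    f=lambda X:np.r_[proj("top",X)[0]-pt,proj("side",X)[0]-ps]
    r=least_squares(f,[.5,0,.1]);return r.x,np.abs(r.fun).max()
def T(s):
    M=np.eye(4);M[:3,:3]=R.from_euler('xyz',s['ee_rot'],degrees=True).as_matrix();M[:3,3]=s['eef_pos'];return M
def wproj(M,P):
    c=C['wrist'];W=M@c['hand_eye'];p=np.linalg.inv(W)@np.r_[P,1];p=p[:3]
    th=np.arctan2(np.hypot(p[0],p[1]),p[2]);a=p[:2]/max(1e-9,np.hypot(p[0],p[1]))
    return np.array([c['cx'],c['cy']])+c['fx']*th*a
def wray(M,uv):
    c=C['wrist'];d=(np.array(uv,float)-[c['cx'],c['cy']])/c['fx'];th=np.hypot(*d);u=d/max(th,1e-9)
    W=M@c['hand_eye'];v=W[:3,:3]@np.r_[np.sin(th)*u,np.cos(th)];return W[:3,3],v
E
cat > m1.py <<'E'
from h import *
cp=lambda p,off,k:np.array(off)+(np.array(p)+.5)/k-.5
mt=lambda *p:cp(p,(150,135),6); ms=lambda *p:cp(p,(155,105),6)
kt=lambda *p:cp(p,(300,170),7); ks=lambda *p:cp(p,(260,235),6)
for n,a,b in [("stand c1",kt(272,158),ks(385,100)),("c2",kt(285,300),ks(285,197)),("c3",kt(650,278),ks(655,445)),("c4",kt(632,136),ks(745,332)),
 ("slot",mt(330,305),ms(318,162)),("lidFL",mt(55,370),ms(97,65)),("lidFR",mt(560,445),ms(350,320)),("hingeR",mt(630,118),ms(720,350)),("boxFL",mt(92,460),ms(70,275)),("boxFR",mt(555,540),ms(310,550)),
 ("key top far",kt(397,160),ks(465,78)),("key top near",kt(362,258),ks(372,128))]:
    x,e=tri(a,b);print(n,x.round(4),round(e,1))
# mill fit
obs=[("t",mt(330,305),'slot'),("s",ms(318,162),'slot'),("t",mt(55,370),'FL'),("s",ms(97,65),'FL'),("t",mt(560,445),'FR'),("s",ms(350,320),'FR'),("t",mt(630,118),'HR'),("s",ms(720,350),'HR'),("t",mt(178,43),'HL'),
("t",mt(92,460),'bFL'),("s",ms(70,275),'bFL'),("t",mt(555,540),'bFR'),("s",ms(310,550),'bFR'),("t",mt(228,440),'tL'),("t",mt(362,462),'tR')]
def mp(q):
    x,y,w,a=q;Rz=R.from_euler('z',w).as_matrix()
    # lid rises in front (-x)
    Ry=R.from_euler('y',a).as_matrix()
    B=lambda p:Rz@np.array(p)+[x,y,0]
    L=lambda p:B(np.array([.1,0,.1])+Ry@np.array(p))
    return dict(slot=L([-.155,0,.02]),FL=L([-.2,.11,.008]),FR=L([-.2,-.11,.008]),HR=L([0,-.11,.008]),HL=L([0,.11,.008]),bFL=B([-.1,.11,.1]),bFR=B([-.1,-.11,.1]),tL=L([-.225,.03,.008]),tR=L([-.225,-.03,.008]),tab=L([-.212,0,.008]))
def res(q):
    P=mp(q);return np.concatenate([proj({'t':'top','s':'side'}[c],P[k])[0]-uv for c,uv,k in obs])
r=least_squares(res,[.5,.15,0,.4],loss='soft_l1');print("mill",r.x.round(4),np.degrees(r.x[2:]),res(r.x).reshape(-1,2).round(1).tolist())
P=mp(r.x);print({k:v.round(4).tolist() for k,v in P.items() if k in('slot','tab')});q0=r.x.copy();q0[3]=0;print("shut",{k:v.round(4).tolist() for k,v in mp(q0).items() if k in('slot','tab')})
# stand fit
so=[("top",kt(272,158),(.03,.075)),("top",kt(285,300),(-.03,.075)),("top",kt(650,278),(-.03,-.075)),("top",kt(632,136),(.03,-.075)),("side",ks(385,100),(.03,.075)),("side",ks(285,197),(-.03,.075)),("side",ks(655,445),(-.03,-.075)),("side",ks(745,332),(.03,-.075))]
def sr(q):
    Rz=R.from_euler('z',q[2]).as_matrix()
    return np.concatenate([proj(n,Rz@np.array([*p,.055])+[q[0],q[1],0])[0]-uv for n,uv,p in so])
r=least_squares(sr,[.45,-.25,0]);print("stand",r.x.round(4),sr(r.x).round(1).tolist())
Rz=R.from_euler('z',r.x[2]).as_matrix()
for y in(-.04,.04):print((Rz@[0,y,.055]+[r.x[0],r.x[1],0]).round(4))
E
python3 m1.py
```

```text
stand c1 [ 0.5563 -0.1928  0.0558] 0.2
c2 [ 0.4974 -0.1966  0.0542] 0.0
c3 [ 0.5054 -0.3466  0.0575] 0.2
c4 [ 0.5637 -0.3416  0.0577] 0.8
slot [0.5461 0.1805 0.1935] 0.1
lidFL [0.5174 0.2955 0.2009] 0.5
lidFR [0.483  0.0809 0.2001] 0.3
hingeR [0.6528 0.0525 0.1115] 0.8
boxFL [0.4924 0.2998 0.1029] 0.3
boxFR [0.4563 0.0856 0.0992] 0.1
key top far [ 0.5441 -0.232   0.1091] 0.4
key top near [ 0.5085 -0.22    0.1013] 0.6
mill [ 0.5729  0.1765 -0.1669  0.4875] [-9.56503304 27.9291262 ] [[-0.1, 0.5], [-0.1, 1.1], [-0.3, -1.2], [-0.3, -0.3], [0.1, 0.4], [0.4, -0.1], [0.1, -0.2], [2.4, 0.8], [-0.5, 0.0], [-0.6, 0.4], [0.2, 0.5], [0.3, 0.1], [0.2, -0.0], [-0.9, -0.1], [0.1, 0.1]]
{'slot': [0.5457, 0.1811, 0.1903], 'tab': [0.4905, 0.1904, 0.2064]}
shut {'slot': [0.5187, 0.1856, 0.12], 'tab': [0.4625, 0.1951, 0.108]}
stand [ 0.5313 -0.2693  0.0625] [-0.3, 0.2, -0.1, 0.2, -0.7, 0.1, -0.7, 0.2, 0.2, 0.1, -0.3, -0.1, -0.1, 0.3, 1.3, 0.2]
[ 0.5338 -0.3092  0.055 ]
[ 0.5288 -0.2293  0.055 ]
```

The stand and mill fits are good to about 1 px. The lid is at ~28°, with its tab at (0.490, 0.190, 0.206). First I close the gripper and move above the tab.

```bash
cat > d.py <<'E'
# usage: d.py x y z yaw -> deltas in tool frame (cm, deg)
import sys
from h import *
s=ctrl.sense();M=T(s);tx=np.array([float(v) for v in sys.argv[1:4]])
print("t",round(s['t'],2),"pos",s['eef_pos'].round(4),"rot",s['ee_rot'].round(2),"F",s['ft_force'].round(1),"op",round(s['opening'],4),"j",s['joint_positions'].round(1))
print("tool shift cm",(M[:3,:3].T@(tx-M[:3,3])*100).round(2))
if len(sys.argv)>4:
    G=R.from_euler('xyz',[180,0,float(sys.argv[4])],degrees=True)
    print("tool turn deg",np.degrees((R.from_matrix(M[:3,:3]).inv()*G).as_rotvec()).round(2))
E
python3 d.py 0.487 0.191 0.26 155.26
python3 -m pendant '[[0,0,-3,0,0,0,1],[-3.6,-1.2,0,0,0,0,1],[-3.6,-1.2,0,0,0,0,1],[-3.6,-1.2,0,0,0,0,1],[-3.6,-1.2,0,0,0,0,1],[-3.6,-1.2,0,0,0,0,1],[-3.6,-1.2,0,0,0,0,1],[-3.6,-1.2,0,0,0,0,1],[-3.6,-1.2,0,0,0,0,1],[-3.6,-1.2,0,0,0,0,1],[-3.6,-1.2,0,0,0,0,1],[0,0,0,0,0,0,1]]'
python3 d.py 0.487 0.191 0.26 155.26
```

```text
t 0.15 pos [0.2091 0.4539 0.2347] rot [-179.95   -0.    155.26] F [0.6 0.1 0.5] op 0.0855 j [65.3 12.2 -2.  75.8  0.  90. ]
tool shift cm [-36.24 -12.25  -2.53]
tool turn deg [-0.05 -0.   -0.  ]
t: 1.65
eef_pos: [0.4872, 0.1929, 0.2644]
ee_rot: [-180.0, -0.0, 155.1]
ft_force: [0.0, 0.1, 0.6]
opening: -0.0002
t 1.65 pos [0.4872 0.1929 0.2644] rot [-1.7996e+02 -2.0000e-02  1.5510e+02] F [0.  0.1 0.6] op -0.0002 j [21.6 15.   5.9 80.9 -0.  46.5]
tool shift cm [-0.06 -0.18  0.44]
tool turn deg [-0.04 -0.02 -0.16]
```

```bash
python3 -m pendant '[[0,0,2,0,0,0,1],[0,0,1.5,0,0,0,1],[0.3,-0.1,1.2,0,0,0,1],[0.3,-0.1,1.2,0,0,0,1],[0.3,-0.1,1.2,0,0,0,1],[0.3,-0.1,1.2,0,0,0,1],[0.3,-0.1,1.2,0,0,0,1],[0.3,-0.1,1.2,0,0,0,1]]'
python3 d.py 0.4625 0.194 0.131 155.26
```

```text
t: 2.65
eef_pos: [0.4669, 0.1966, 0.1572]
ee_rot: [180.0, 0.0, 155.3]
ft_force: [-0.2, -0.7, 1.3]
opening: 0.0001
t 2.65 pos [0.4669 0.1966 0.1572] rot [180.     0.   155.26] F [-0.2 -0.7  1.3] op 0.0001 j [ 22.8  14.6 -10.3  65.1  -0.   47.6]
tool shift cm [ 0.3  -0.42  2.62]
tool turn deg [ 0.  0. -0.]
```

```bash
python3 -m pendant '[[0.2,-0.1,0.8,0,0,0,1],[0.1,-0.1,0.8,0,0,0,1],[0,0,0.6,0,0,0,1],[0,0,0.3,0,0,0,1],[0,0,0,0,0,0,1]]'
python3 d.py 0.4625 0.194 0.131 155.26
python3 - <<'E'
from cell import ctrl;import cv2
for n in("side","wrist"):cv2.imwrite(f"pics/{n}1.png",ctrl.capture(n)[:,:,::-1])
E
```

```text
t: 3.28
eef_pos: [0.4636, 0.1959, 0.1329]
ee_rot: [-180.0, -0.0, 155.3]
ft_force: [0.2, -0.6, 1.3]
opening: -0.0
t 3.27 pos [0.4636 0.1959 0.1329] rot [-179.99   -0.    155.26] F [ 0.2 -0.6  1.3] op -0.0 j [ 22.9  15.  -13.3  61.6  -0.   47.7]
tool shift cm [ 0.02 -0.22  0.19]
tool turn deg [-0.01 -0.   -0.  ]
```

View pics/side1.png

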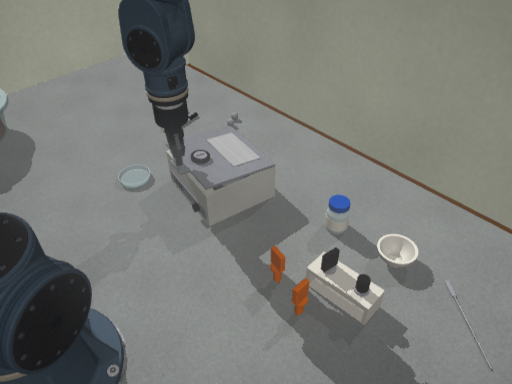

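View pics/wrist1.png

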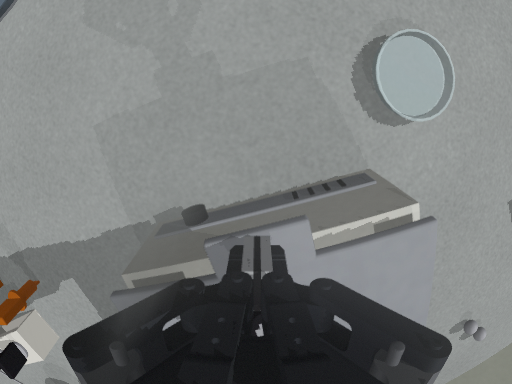

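The lid is nearly level; the fingers are on the tab at wrist (258,245). The force is still only hinge friction, so I press in small steps until it bottoms out.

```bash
python3 -m pendant '[[0,0,0.15,0,0,0,1],[0,0,0.15,0,0,0,1],[0,0,0,0,0,0,1]]'; python3 -m pendant '[[0,0,0.15,0,0,0,1],[0,0,0,0,0,0,1]]'
```

```text
t: 3.75
eef_pos: [0.4635, 0.1959, 0.1299]
ee_rot: [-180.0, -0.0, 155.3]
ft_force: [-0.0, -0.2, 0.6]
opening: 0.0001
t: 4.0
eef_pos: [0.4635, 0.1959, 0.1284]
ee_rot: [-180.0, -0.0, 155.3]
ft_force: [-0.3, 0.1, 0.1]
opening: 0.0003
```

```bash
python3 - <<'E'
from cell import ctrl;import cv2,numpy as np
k=lambda im,x,y,w,h,f:cv2.resize(im[y:y+h,x:x+w],None,fx=f,fy=f,interpolation=cv2.INTER_CUBIC)
s=ctrl.capture("side")[:,:,::-1];w=ctrl.capture("wrist")[:,:,::-1]
cv2.imwrite("pics/side2c.png",k(s,150,115,130,105,6)[:600]);cv2.imwrite("pics/wrist2c.png",k(w,170,180,200,140,4))
print(ctrl.sense()['ft_force'])
E
```

```text
[0.53828888 0.00900273 0.71939665]
```

View pics/side2c.png

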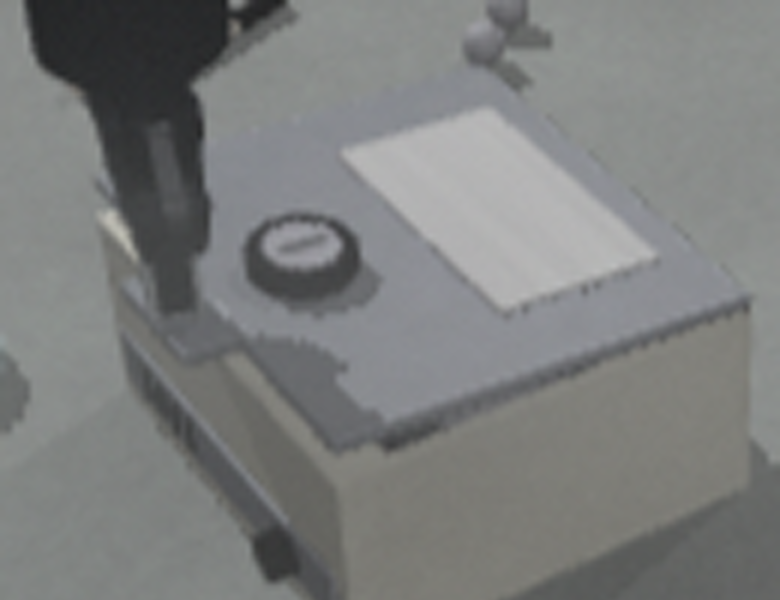

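View pics/wrist2c.png

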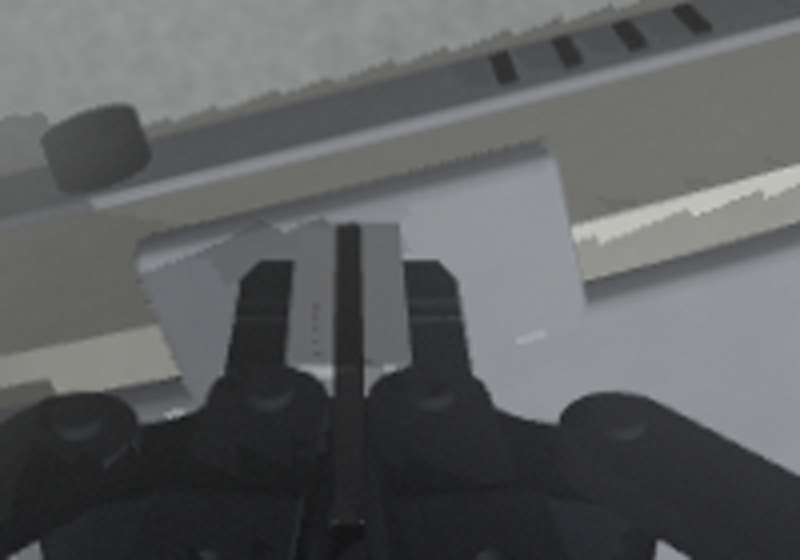

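The fingers are on the tab and the lid is almost down, with a small gap still visible at the front wall. I keep pressing.

```bash
python3 -m pendant '[[0,0,0.15,0,0,0,1],[0,0,0.15,0,0,0,1],[0,0,0,0,0,0,1]]'; python3 -m pendant '[[0,0,0.15,0,0,0,1],[0,0,0,0,0,0,1]]'
```

```text
t: 4.47
eef_pos: [0.4635, 0.1959, 0.1253]
ee_rot: [-180.0, -0.0, 155.3]
ft_force: [0.0, -0.8, 0.7]
opening: 0.0
t: 4.72
eef_pos: [0.4635, 0.1959, 0.1239]
ee_rot: [-180.0, -0.0, 155.3]
ft_force: [0.4, -0.1, 0.3]
opening: -0.0001
```

```bash
python3 - <<'E'
from cell import ctrl;import cv2,numpy as np
k=lambda im,x,y,w,h,f:cv2.resize(im[y:y+h,x:x+w],None,fx=f,fy=f,interpolation=cv2.INTER_CUBIC)
s=ctrl.capture("side")[:,:,::-1];w=ctrl.capture("wrist")[:,:,::-1]
cv2.imwrite("pics/side3.png",s)
cv2.imwrite("pics/side3c.png",k(s,150,115,130,105,6)[:600]);cv2.imwrite("pics/wrist3c.png",k(w,170,180,200,140,4))
E
```

```text
(no output)
```

View pics/side3c.png

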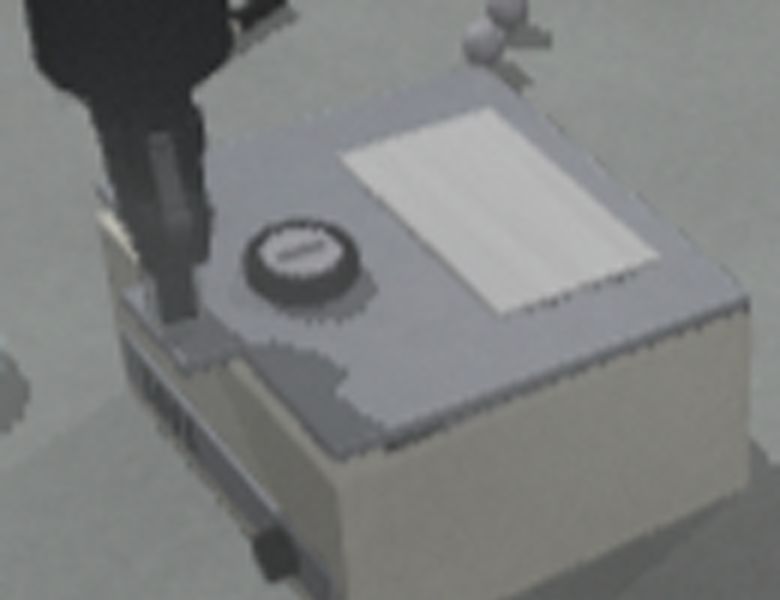

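View pics/wrist3c.png

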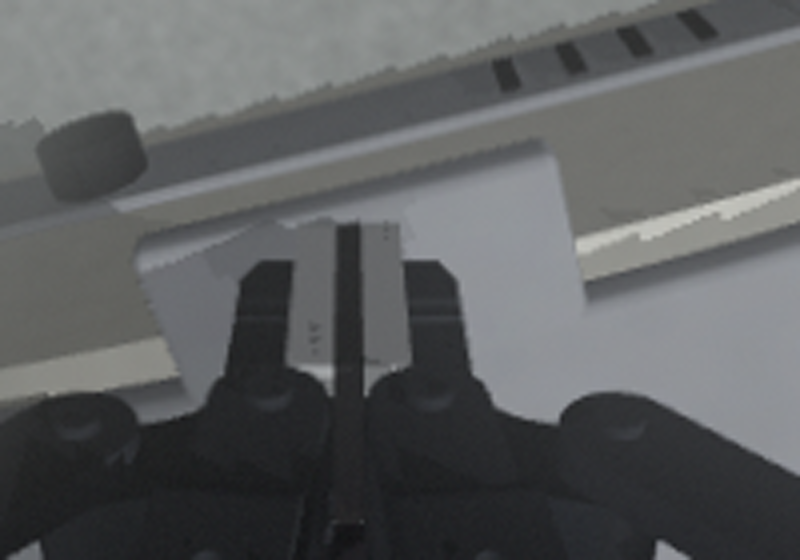

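The lid has come down with the fingers and a small gap remains, so I carry on.

```bash
python3 -m pendant '[[0,0,0.15,0,0,0,1],[0,0,0.1,0,0,0,1],[0,0,0,0,0,0,1]]'; python3 -m pendant '[[0,0,0.15,0,0,0,1],[0,0,0,0,0,0,1]]';python3 -m pendant '[[0,0,0.15,0,0,0,1],[0,0,0,0,0,0,1]]'
```

```text
t: 5.2
eef_pos: [0.4635, 0.1959, 0.1214]
ee_rot: [-180.0, -0.0, 155.3]
ft_force: [0.0, 0.5, -0.9]
opening: -0.0002
t: 5.45
eef_pos: [0.4635, 0.1959, 0.1199]
ee_rot: [-180.0, -0.0, 155.3]
ft_force: [0.3, 0.7, 0.4]
opening: -0.0003
t: 5.7
eef_pos: [0.4635, 0.1959, 0.1184]
ee_rot: [-180.0, -0.0, 155.3]
ft_force: [-0.5, -0.5, -0.2]
opening: 0.0001
```

```bash
python3 - <<'E'
from cell import ctrl;import cv2,numpy as np
k=lambda im,x,y,w,h,f:cv2.resize(im[y:y+h,x:x+w],None,fx=f,fy=f,interpolation=cv2.INTER_CUBIC)
s=ctrl.capture("side")[:,:,::-1];w=ctrl.capture("wrist")[:,:,::-1]
cv2.imwrite("pics/side4.png",s)
a=k(cv2.imread("pics/side3.png"),155,130,65,70,6);b=k(s,155,130,65,70,6)
cv2.imwrite("pics/side4c.png",np.hstack([a,b]));cv2.imwrite("pics/wrist4c.png",k(w,170,180,200,140,4))
E
```

```text
(no output)
```

View pics/side4c.png

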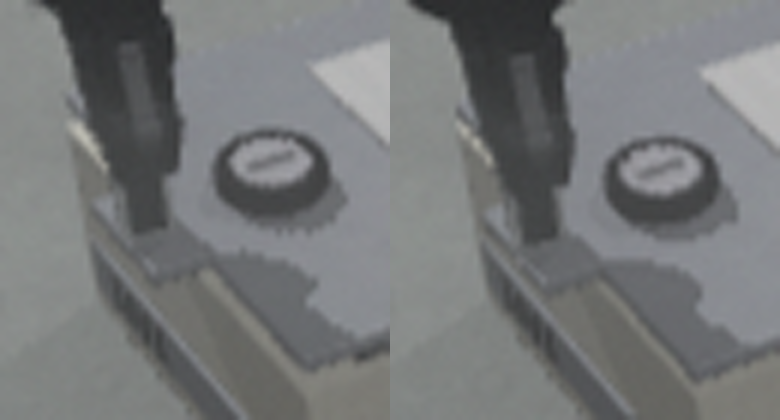

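View pics/wrist4c.png

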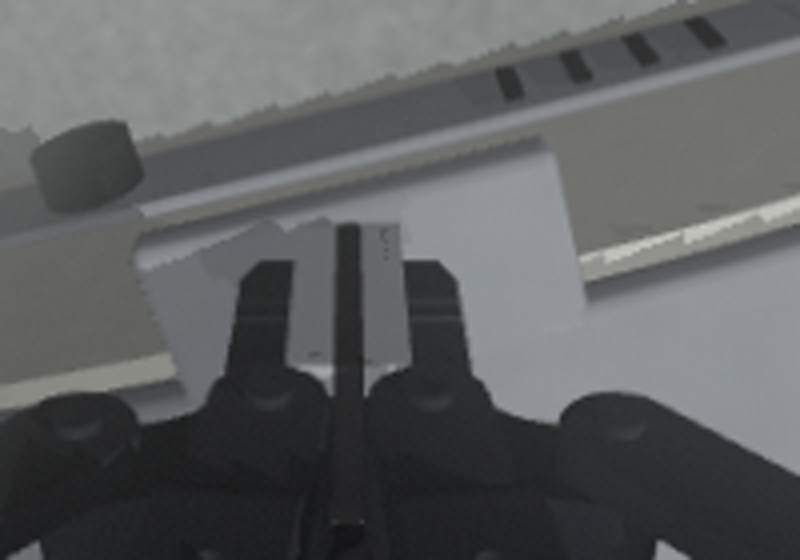

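```bash
python3 - <<'E'
from h import *
for z in (.09,.1,.11,.12):print(z,proj("side",[.4635,.1959,z])[0].round(1))
# lid angle fit from lock centre: side px
import m1
print()
for a in (0,.02,.04,.06,.08,.1):
    q=[.5729,.1765,-.1669,a];P=m1.mp(q);print(a,[ (k,proj("side",P[k])[0].round(1).tolist()) for k in('slot','tab','FR','bFR','tR')])
E
```

```text
0.09 [181.5 176.6]
0.1 [181.  173.5]
0.11 [180.5 170.4]
0.12 [180.  167.2]
stand c1 [ 0.5563 -0.1928  0.0558] 0.2
c2 [ 0.4974 -0.1966  0.0542] 0.0
c3 [ 0.5054 -0.3466  0.0575] 0.2
c4 [ 0.5637 -0.3416  0.0577] 0.8
slot [0.5461 0.1805 0.1935] 0.1
lidFL [0.5174 0.2955 0.2009] 0.5
lidFR [0.483  0.0809 0.2001] 0.3
hingeR [0.6528 0.0525 0.1115] 0.8
boxFL [0.4924 0.2998 0.1029] 0.3
boxFR [0.4563 0.0856 0.0992] 0.1
key top far [ 0.5441 -0.232   0.1091] 0.4
key top near [ 0.5085 -0.22    0.1013] 0.6
mill [ 0.5729  0.1765 -0.1669  0.4875] [-9.56503304 27.9291262 ] [[-0.1, 0.5], [-0.1, 1.1], [-0.3, -1.2], [-0.3, -0.3], [0.1, 0.4], [0.4, -0.1], [0.1, -0.2], [2.4, 0.8], [-0.5, 0.0], [-0.6, 0.4], [0.2, 0.5], [0.3, 0.1], [0.2, -0.0], [-0.9, -0.1], [0.1, 0.1]]
{'slot': [0.5457, 0.1811, 0.1903], 'tab': [0.4905, 0.1904, 0.2064]}
shut {'slot': [0.5187, 0.1856, 0.12], 'tab': [0.4625, 0.1951, 0.108]}
stand [ 0.5313 -0.2693  0.0625] [-0.3, 0.2, -0.1, 0.2, -0.7, 0.1, -0.7, 0.2, 0.2, 0.1, -0.3, -0.1, -0.1, 0.3, 1.3, 0.2]
[ 0.5338 -0.3092  0.055 ]
[ 0.5288 -0.2293  0.055 ]

0 [('slot', [200.3, 159.6]), ('tab', [180.5, 171.3]), ('FR', [206.2, 193.7]), ('bFR', [206.5, 196.2]), ('tR', [181.2, 179.6])]
0.02 [('slot', [200.3, 158.5]), ('tab', [180.3, 170.0]), ('FR', [206.1, 192.4]), ('bFR', [206.5, 196.2]), ('tR', [181.0, 178.1])]
0.04 [('slot', [200.3, 157.5]), ('tab', [180.2, 168.6]), ('FR', [206.1, 191.0]), ('bFR', [206.5, 196.2]), ('tR', [180.9, 176.6])]
0.06 [('slot', [200.4, 156.4]), ('tab', [180.1, 167.2]), ('FR', [206.1, 189.7]), ('bFR', [206.5, 196.2]), ('tR', [180.8, 175.1])]
0.08 [('slot', [200.5, 155.3]), ('tab', [180.1, 165.7]), ('FR', [206.1, 188.3]), ('bFR', [206.5, 196.2]), ('tR', [180.8, 173.6])]
0.1 [('slot', [200.7, 154.3]), ('tab', [180.1, 164.3]), ('FR', [206.1, 186.9]), ('bFR', [206.5, 196.2]), ('tR', [180.8, 172.1])]
```

The side view puts the slot at about (200,158), i.e. lid ~0.03 rad, and the fingertip at z≈0.111. That is only ~8 mm ahead of the TCP rather than 25. I keep pressing until the force rises, which also calibrates the tip.

```bash
python3 -m pendant '[[0,0,0.15,0,0,0,1],[0,0,0.1,0,0,0,1]]'; python3 -m pendant '[[0,0,0.15,0,0,0,1]]';python3 -m pendant '[[0,0,0.15,0,0,0,1]]';python3 -m pendant '[[0,0,0.15,0,0,0,1]]'
```

```text
t: 6.05
eef_pos: [0.4636, 0.196, 0.1159]
ee_rot: [180.0, -0.0, 155.3]
ft_force: [-0.5, 0.7, -0.4]
opening: -0.0001
t: 6.18
eef_pos: [0.4636, 0.196, 0.1144]
ee_rot: [180.0, -0.0, 155.3]
ft_force: [0.2, 0.3, 0.5]
opening: 0.0002
t: 6.3
eef_pos: [0.4635, 0.196, 0.1129]
ee_rot: [-180.0, -0.0, 155.3]
ft_force: [-0.3, 0.6, 0.7]
opening: 0.0003
t: 6.42
eef_pos: [0.4636, 0.196, 0.1115]
ee_rot: [180.0, 0.0, 155.3]
ft_force: [-5.5, -1.9, 20.3]
opening: -0.0004
```

Firm contact at TCP z≈0.112 with 20 N, so the lid is on the housing. The shut fingertip is therefore only ~4 mm ahead of the TCP, which I'll keep in mind for the grasp. Now I lift and look at the slot with the wrist camera.

```bash
python3 -m pendant '[[0,0,-1,0,0,0,1],[0,0,-3,0,0,0,1],[-2,0.3,-3,0,0,0,0.5],[-3,0.4,-3.5,0,0,0,0.5],[-3,0.4,-3.5,0,0,0,0.5],[-1.5,0.3,0,0,0,0,0.5],[0,0,0,0,0,0,0.5]]'
cat > cap.py <<'E'
import sys
from h import *
tag=sys.argv[1]
for n in sys.argv[2:]:
    s=ctrl.sense();im=ctrl.capture(n);cv2.imwrite(f"pics/{n}{tag}.png",im[:,:,::-1]);np.save(f"pics/{n}{tag}.npy",T(s))
print(s['eef_pos'].round(4),s['ee_rot'].round(2),s['ft_force'].round(1),round(s['opening'],4))
E
python3 cap.py 5 wrist side top
```

```text
t: 7.3
eef_pos: [0.5563, 0.1686, 0.2516]
ee_rot: [180.0, 0.0, 155.2]
ft_force: [-0.4, 0.7, -0.7]
opening: 0.0428
[0.5551 0.1689 0.2513] [-1.7997e+02 -4.0000e-02  1.5526e+02] [-0.5  0.   0.1] 0.0425
```

View pics/wrist5.png

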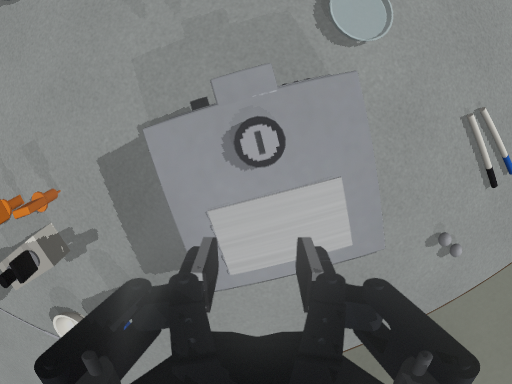

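View pics/side5.png

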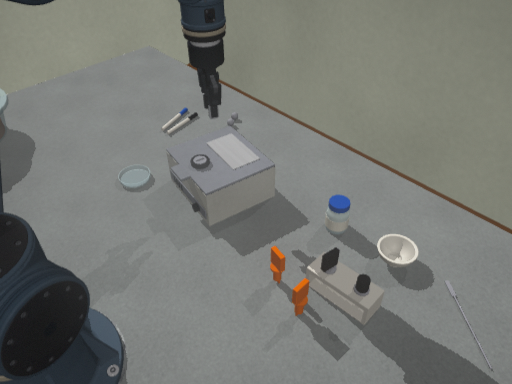

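The wrist view shows the lid shut and the slot at about (260,142). I crop to measure the slot line, and check the lid against the side view.

```bash
python3 - <<'E'
import cv2,numpy as np
w=cv2.imread("pics/wrist5.png");s=cv2.imread("pics/side5.png");t=cv2.imread("pics/top5.png")
k=lambda im,x,y,ww,h,f:cv2.resize(im[y:y+h,x:x+ww],None,fx=f,fy=f,interpolation=cv2.INTER_CUBIC)
a=k(w,228,108,66,66,8);b=k(s,160,130,60,75,7)[:528]
o=np.zeros((528,948,3),np.uint8);o[:,:528]=a;o[:b.shape[0],528:528+420]=b
cv2.imwrite("pics/m5.png",o[:,:800]);
g=cv2.cvtColor(w,cv2.COLOR_BGR2GRAY)[120:165,236:286];print(g[8:38,8:42])
E
```

```text
[[ 57  57  63 ...  56  54  57]
 [ 58  99 119 ...  55  57  53]
 [ 57 129 150 ... 112  55  55]
 ...
 [ 58  58  57 ...  57  58  57]
 [ 58  56  59 ...  56  58  57]
 [ 58  57  59 ...  57  58  59]]
```

View pics/m5.png

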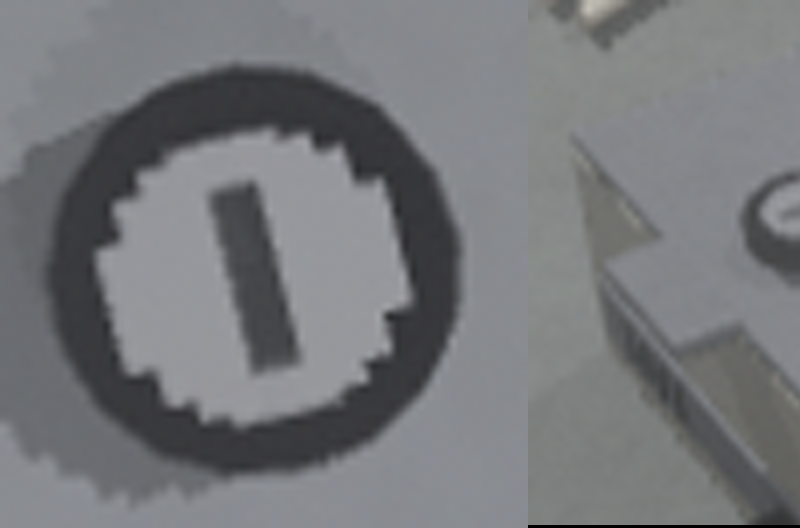

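```bash
python3 - <<'E'
from h import *
M=np.load("pics/wrist5.npy")
def gp(uv,z):
    o,v=wray(M,uv);return o+v*(z-o[2])/v[2]
f=lambda x,y:(228+(x+.5)/8-.5,108+(y+.5)/8-.5)
for z in(.12,):
    a,b=gp(f(231,187),z),gp(f(276,367),z);print(a,b,(a+b)/2,np.linalg.norm(a-b),"yaw",np.degrees(np.arctan2(*(b-a)[1::-1])))
print("ring centre",gp(f(257,268),.12))
# triangulate slot w/ side & wrist
uvw=f(253.5,277)
s=cv2.imread("pics/side5.png");
g=cv2.cvtColor(s,cv2.COLOR_BGR2GRAY);
from m1 import *
# mill tab corners & lid corners check in wrist (z=.108)
for n,uv in dict(FL=(145,128),FR=(357,71),tabL=(211,78),tabR=(271,65)).items():print(n,gp(uv,.108).round(4))
P=mp([.5729,.1765,-.1669,0]);print({k:P[k].round(4).tolist() for k in('FL','FR','tL','tR')})
np.savez('x.npz')
E
python3 - <<'E'
import cv2
s=cv2.imread("pics/side5.png");t=cv2.imread("pics/top5.png")
cv2.imwrite("pics/side5c.png",cv2.resize(s[125:215,155:285],None,fx=6,fy=6,interpolation=2)); cv2.imwrite("pics/top5c.png",cv2.resize(t[130:235,150:265],None,fx=5,fy=5,interpolation=2))
E
```

```text
[0.51027977 0.18805352 0.12      ] [0.53146108 0.18399143 0.12      ] [0.52087043 0.18602248 0.12      ] 0.021567308520357122 yaw -10.856225801768227
ring centre [0.52002769 0.18682754 0.12      ]
stand c1 [ 0.5563 -0.1928  0.0558] 0.2
c2 [ 0.4974 -0.1966  0.0542] 0.0
c3 [ 0.5054 -0.3466  0.0575] 0.2
c4 [ 0.5637 -0.3416  0.0577] 0.8
slot [0.5461 0.1805 0.1935] 0.1
lidFL [0.5174 0.2955 0.2009] 0.5
lidFR [0.483  0.0809 0.2001] 0.3
hingeR [0.6528 0.0525 0.1115] 0.8
boxFL [0.4924 0.2998 0.1029] 0.3
boxFR [0.4563 0.0856 0.0992] 0.1
key top far [ 0.5441 -0.232   0.1091] 0.4
key top near [ 0.5085 -0.22    0.1013] 0.6
mill [ 0.5729  0.1765 -0.1669  0.4875] [-9.56503304 27.9291262 ] [[-0.1, 0.5], [-0.1, 1.1], [-0.3, -1.2], [-0.3, -0.3], [0.1, 0.4], [0.4, -0.1], [0.1, -0.2], [2.4, 0.8], [-0.5, 0.0], [-0.6, 0.4], [0.2, 0.5], [0.3, 0.1], [0.2, -0.0], [-0.9, -0.1], [0.1, 0.1]]
{'slot': [0.5457, 0.1811, 0.1903], 'tab': [0.4905, 0.1904, 0.2064]}
shut {'slot': [0.5187, 0.1856, 0.12], 'tab': [0.4625, 0.1951, 0.108]}
stand [ 0.5313 -0.2693  0.0625] [-0.3, 0.2, -0.1, 0.2, -0.7, 0.1, -0.7, 0.2, 0.2, 0.1, -0.3, -0.1, -0.1, 0.3, 1.3, 0.2]
[ 0.5338 -0.3092  0.055 ]
[ 0.5288 -0.2293  0.055 ]
FL [0.4597 0.0895 0.108 ]
FR [0.4961 0.3014 0.108 ]
tabL [0.447  0.1704 0.108 ]
tabR [0.4598 0.2263 0.108 ]
{'FL': [0.4926, 0.3016, 0.108], 'FR': [0.456, 0.0846, 0.108], 'tL': [0.4546, 0.2268, 0.108], 'tR': [0.4447, 0.1677, 0.108]}
```

View pics/side5c.png

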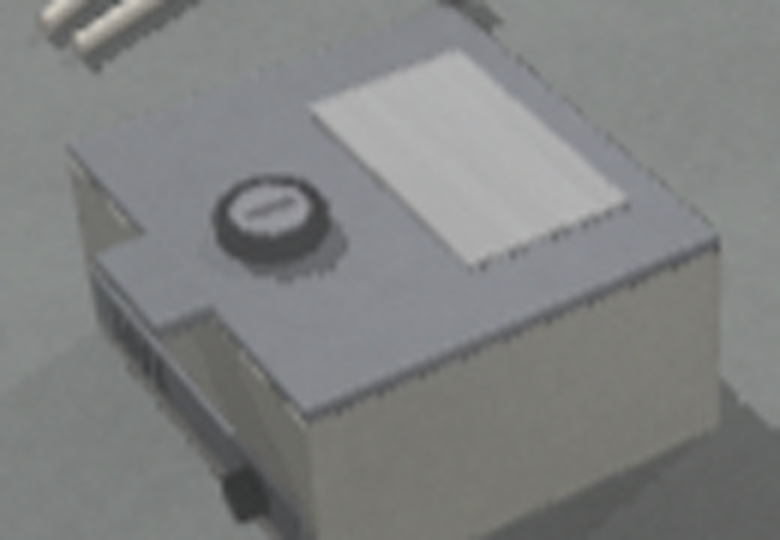

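View pics/top5c.png

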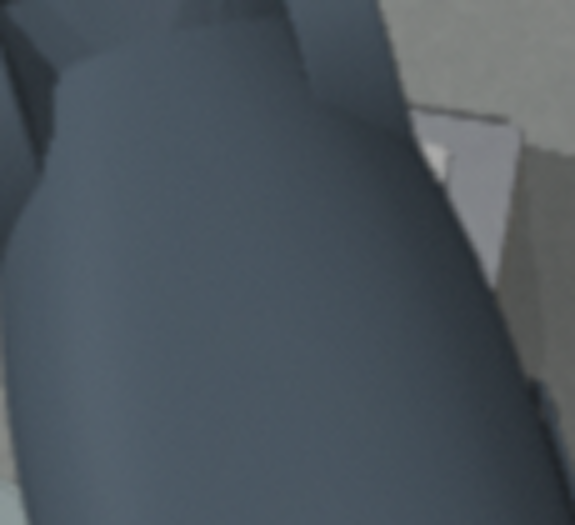

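```bash
python3 - <<'E'
from h import *
for dz in(-.02,-.01,0,.01,.02,.03):print(dz,proj("side",[.5551,.1689,.2513-dz])[0].round(1), "wrist y=+-21 x=.011", wproj(np.load("pics/wrist5.npy"),np.load("pics/wrist5.npy")[:3]@[.011,.0214,dz,1]).round(1),wproj(np.load("pics/wrist5.npy"),np.load("pics/wrist5.npy")[:3]@[-.011,.0214,dz,1]).round(1))
s=cv2.imread("pics/side5.png");w=cv2.imread("pics/wrist5.png")
a=cv2.resize(s[60:125,180:245],None,fx=7,fy=7,interpolation=2);b=cv2.resize(w[225:325,180:260],None,fx=4,fy=4,interpolation=2)
o=np.zeros((455,455+320,3),np.uint8);o[:,:455]=a;o[:400,455:]=b;cv2.imwrite("pics/f5.png",o)
E
```

```text
-0.02 [211.1 103.7] wrist y=+-21 x=.011 [306.3 252.4] [302.8 290.4]
-0.01 [211.4 107.5] wrist y=+-21 x=.011 [303.2 242.5] [300.3 279.3]
0 [211.7 111.3] wrist y=+-21 x=.011 [300.5 233.7] [298.  269.1]
0.01 [212.1 115. ] wrist y=+-21 x=.011 [298.1 225.9] [295.9 260. ]
0.02 [212.4 118.6] wrist y=+-21 x=.011 [295.9 218.9] [294.  251.7]
0.03 [212.7 122.2] wrist y=+-21 x=.011 [293.9 212.5] [292.2 244.2]
```

View pics/f5.png

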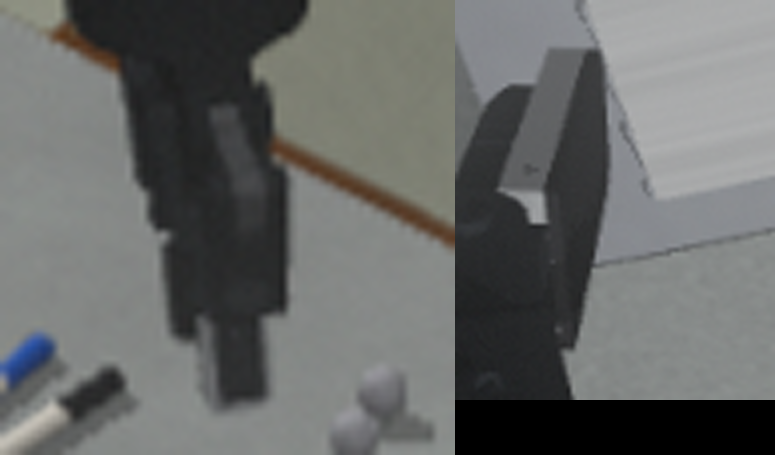

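The lid is shut: the slot at side (200,159.7) matches the shut model. The slot is at ≈(0.520,0.186) with yaw ≈ -10.9°. The tips are visibly about 20 mm shorter than the text says, so I'll grasp by the observed tips. Now I go to look at the key from above.

```bash
python3 -m pendant '[[-2,-4.1,0,0,0,0,0.5],[-2,-4.1,0,0,0,0,0.5],[-2,-4.1,0,0,0,0,0.5],[-2,-4.1,0,0,0,0,0.5],[-2,-4.1,0,0,0,0,0.5],[-2,-4.1,0,0,0,0,0.5],[-2,-4.1,0,0,0,0,0.5],[-2,-4.1,0,0,0,0,0.5],[-1.9,-3.9,0,0,0,0,0.5],[0,0,0,0,0,-3,0.5],[0,0,0,0,0,-3,0.5],[0,0,0,0,0,0,0.5]]'
python3 cap.py 6 wrist
python3 d.py 0.5645 -0.239 .25 161.4
```

```text
t: 8.95
eef_pos: [0.5643, -0.2388, 0.2516]
ee_rot: [180.0, -0.0, 161.3]
ft_force: [0.6, -0.4, 0.5]
opening: 0.0427
[ 0.5643 -0.2388  0.2516] [ 1.7999e+02 -2.0000e-02  1.6127e+02] [ 0.6 -0.4  0.5] 0.0427
t 9.0 pos [ 0.5644 -0.2388  0.2516] rot [ 1.8000e+02 -1.0000e-02  1.6122e+02] F [-0.2 -0.5  0.4] op 0.0427 j [-22.9  26.3  20.1  83.9   0.   -4.2]
tool shift cm [-0.02 -0.02  0.16]
tool turn deg [ 0.   -0.01 -0.18]
```

View pics/wrist6.png

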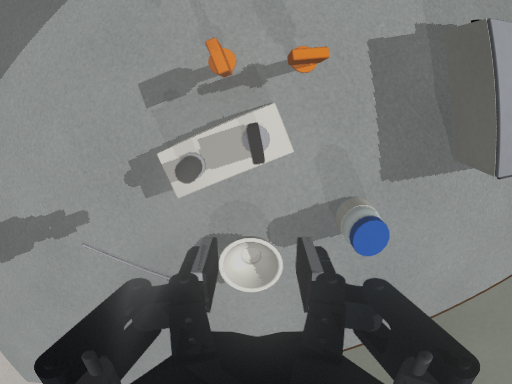

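The black paddle is at (255,143), the round knob at (190,169), and the orange look-alikes at (220,58) and (308,55). I crop on the paddle.

```bash
python3 - <<'E'
import cv2
w=cv2.imread("pics/wrist6.png");cv2.imwrite("pics/w6c.png",cv2.resize(w[110:175,225:300],None,fx=8,fy=8,interpolation=2))
E
```

```text
(no output)
```

View pics/w6c.png

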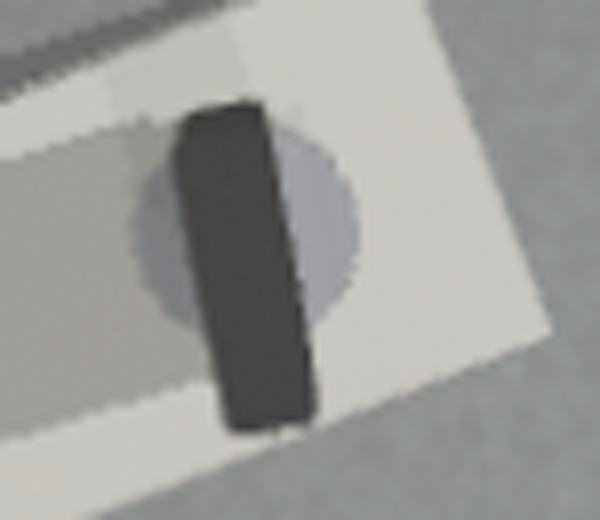

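```bash
python3 - <<'E'
from h import *
M=np.load("pics/wrist6.npy")
def gp(c,z):
    uv=(225+(c[0]+.5)/8-.5,110+(c[1]+.5)/8-.5);o,v=wray(M,uv);return o+v*(z-o[2])/v[2]
a,b=gp((222,108),.105),gp((272,427),.105);print(a,b,(a+b)/2,np.linalg.norm(b-a),np.degrees(np.arctan2(*(b-a)[1::-1])))
c=gp((246,228),.060);print("collar",c, np.linalg.norm(gp((132,228),.06)-gp((360,228),.06)))
for n,p in dict(tl=(180,118),tr=(262,100),bl=(230,432),br=(315,420)).items():print(n,gp(p,.105).round(4))
print((M[:3,:3].T@((a+b)/2-M[:3,3])).round(4))
E
```

```text
[ 0.5092085  -0.22608095  0.105     ] [ 0.54829563 -0.23297491  0.105     ] [ 0.52875207 -0.22952793  0.105     ] 0.0396904259283752 -10.002630450120202
collar [ 0.52941292 -0.23010685  0.06      ] 0.03182316509433942
tl [ 0.5087 -0.2312  0.105 ]
tr [ 0.5098 -0.2212  0.105 ]
bl [ 0.5472 -0.2381  0.105 ]
br [ 0.5492 -0.2277  0.105 ]
[ 0.0366 -0.0027  0.1466]
```

Key at (0.529,-0.230), yaw -10°, in agreement with the fitted hole_b at (0.529,-0.229). I move above it with tool yaw 170° and descend.

```bash
python3 -m pendant '[[1.2,-0.1,2,0,0,-3,0.5],[1.2,-0.1,2,0,0,-3,0.5],[1.2,-0.1,2,0,0,-2.8,0.5],[0,0,1,0,0,0,0.5],[0,0,0,0,0,0,0.5]]'
python3 d.py 0.529 -0.230 .14 170
```

```text
t: 9.62
eef_pos: [0.5294, -0.2322, 0.1813]
ee_rot: [180.0, -0.0, 170.0]
ft_force: [-0.2, -0.7, 0.2]
opening: 0.0424
t 9.62 pos [ 0.5294 -0.2322  0.1813] rot [ 1.7999e+02 -3.0000e-02  1.6998e+02] F [-0.2 -0.7  0.2] op 0.0424 j [-23.7  22.3   4.   71.8   0.  -13.7]
tool shift cm [0.07 0.21 4.13]
tool turn deg [ 0.01 -0.03 -0.02]
```

```bash
python3 -m pendant '[[0.07,0.2,2,0,0,0,0.5],[0,0,2,0,0,0,0.5],[0,0,2,0,0,0,0.5],[0,0,2,0,0,0,0.5],[0,0,1.5,0,0,0,0.5],[0,0,0,0,0,0,0.5]]'
python3 cap.py 7 side wrist
python3 - <<'E'
import cv2
s=cv2.imread("pics/side7.png");cv2.imwrite("pics/side7c.png",cv2.resize(s[195:325,260:400],None,fx=5,fy=5,interpolation=2)[:600])
E
```

```text
t: 10.38
eef_pos: [0.5288, -0.2302, 0.086]
ee_rot: [180.0, -0.1, 170.0]
ft_force: [-0.8, 0.4, 0.9]
opening: 0.0427
[ 0.5291 -0.2304  0.0868] [ 1.8000e+02 -1.0000e-02  1.7004e+02] [-0.8 -0.2  0.2] 0.0425
```

View pics/side7c.png

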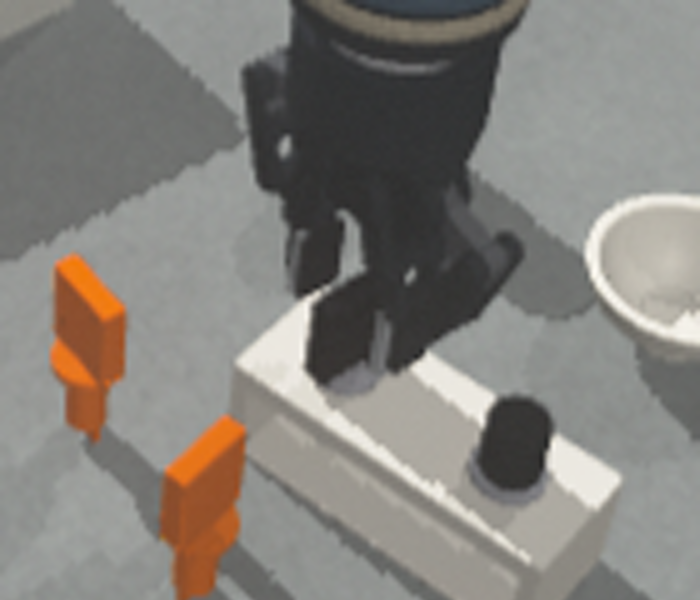

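View pics/wrist7.png

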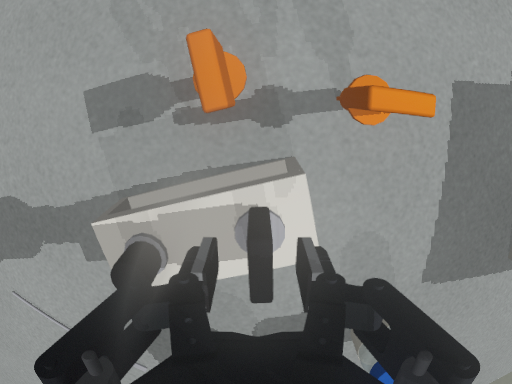

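```bash
python3 - <<'E'
from h import *
M=np.load("pics/wrist7.npy")
for sx in(-.011,.011):
  for dz in(-.01,-.005,0,.005,.01,.025):
    p=M[:3]@[sx,-.0213,dz,1];q=M[:3]@[sx,.0213,dz,1];print(sx,dz,"side",proj("side",p)[0].round(1),proj("side",q)[0].round(1),"wrist",wproj(M,p).round(1),wproj(M,q).round(1))
s=cv2.imread("pics/side7.png");w=cv2.imread("pics/wrist7.png")
a=cv2.resize(s[240:285,310:360],None,fx=9,fy=9,interpolation=2);b=cv2.resize(w[200:310,180:340],None,fx=2,fy=2,interpolation=2)
o=np.zeros((405,800,3),np.uint8);o[:,:450]=a;o[:220,450:770]=b;cv2.imwrite("pics/f7.png",o)
E
```

```text
-0.011 -0.01 side [342.6 259.4] [328.7 246.2] wrist [219.3 280.1] [300.3 279.9]
-0.011 -0.005 side [342.3 261. ] [328.5 247.8] wrist [220.3 274.8] [299.1 274.7]
-0.011 0 side [342.  262.6] [328.2 249.4] wrist [221.2 269.9] [298.  269.7]
-0.011 0.005 side [341.8 264.2] [328. 251.] wrist [222.1 265.2] [296.9 265.1]
-0.011 0.01 side [341.5 265.8] [327.8 252.6] wrist [223.  260.7] [295.9 260.6]
-0.011 0.025 side [340.6 270.5] [327.1 257.2] wrist [225.4 248.5] [293.1 248.4]
0.011 -0.01 side [334.3 264.1] [320.5 250.7] wrist [216.7 243.4] [303.2 243.3]
0.011 -0.005 side [334.  265.8] [320.3 252.3] wrist [217.9 238.8] [301.8 238.7]
0.011 0 side [333.7 267.4] [320.1 253.9] wrist [219.1 234.5] [300.5 234.4]
0.011 0.005 side [333.5 269. ] [319.9 255.5] wrist [220.1 230.5] [299.3 230.4]
0.011 0.01 side [333.2 270.5] [319.7 257. ] wrist [221.1 226.6] [298.1 226.6]
0.011 0.025 side [332.5 275.2] [319.1 261.7] wrist [223.9 216.3] [294.8 216.2]
```

View pics/f7.png

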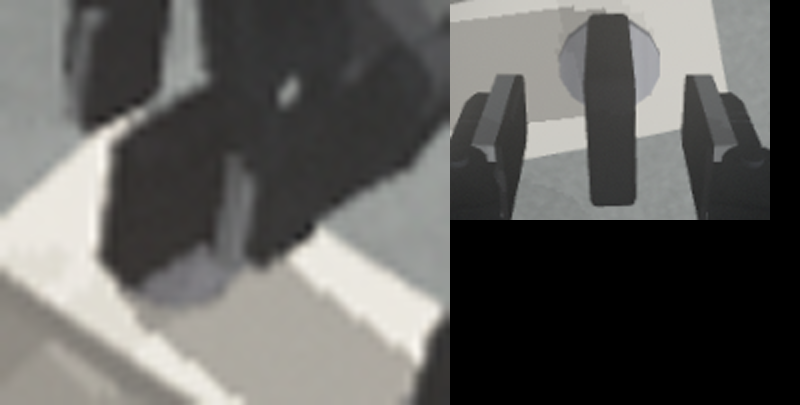

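The handle is centred between the pads, and the tips are at about z≈0.085, clear of the collar. I lower 12 mm and close.

```bash
python3 -m pendant '[[0,0,0.6,0,0,0,0.5],[0,0,0.6,0,0,0,0.5],[0,0,0,0,0,0,0.5]]'; python3 -m pendant '[[0,0,0,0,0,0,1],[0,0,0,0,0,0,1],[0,0,0,0,0,0,1],[0,0,0,0,0,0,1],[0,0,0,0,0,0,1]]'
python3 cap.py 8 side wrist
python3 - <<'E'
import cv2,numpy as np
s=cv2.imread("pics/side8.png");w=cv2.imread("pics/wrist8.png")
a=cv2.resize(s[230:290,300:360],None,fx=7,fy=7,interpolation=2);b=cv2.resize(w[190:320,190:320],None,fx=3,fy=3,interpolation=2)
o=np.zeros((420,820,3),np.uint8)[:,:800];o[:,:420]=a;o[:390,420:800]=b[:,:380];cv2.imwrite("pics/f8.png",o)
E
```

```text
t: 10.85
eef_pos: [0.5286, -0.2302, 0.074]
ee_rot: [180.0, -0.0, 170.1]
ft_force: [-0.2, 0.3, -0.3]
opening: 0.0425
t: 11.48
eef_pos: [0.529, -0.2303, 0.0747]
ee_rot: [-180.0, 0.0, 170.1]
ft_force: [0.2, 0.2, 2.8]
opening: 0.0112
[ 0.5291 -0.2304  0.0747] [-1.8000e+02  2.0000e-02  1.7006e+02] [-0.1  0.7  3.8] 0.011
```

View pics/f8.png

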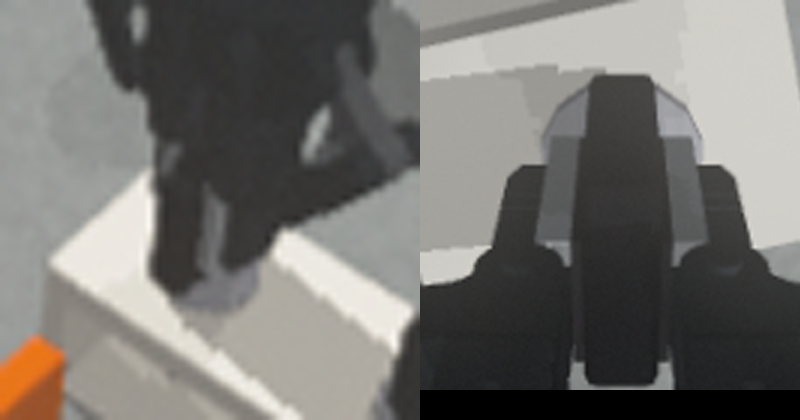

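The paddle is gripped at 11 mm opening, with the pads just above the collar. The key tip is ~64.7 mm below the TCP. Lift.

```bash
python3 -m pendant '[[0,0,-1,0,0,0,1],[0,0,-2,0,0,0,1],[0,0,-3,0,0,0,1],[0,0,-4,0,0,0,1],[0,0,-4,0,0,0,1],[0,0,-3,0,0,0,1],[0,0,0,0,0,0,1]]'
python3 cap.py 9 side wrist
python3 - <<'E'
import cv2,numpy as np
s=cv2.imread("pics/side9.png");w=cv2.imread("pics/wrist9.png")
a=cv2.resize(s[170:310,280:390],None,fx=4,fy=4,interpolation=2);b=cv2.resize(w[170:320,190:320],None,fx=2.7,fy=2.7,interpolation=2)
o=np.zeros((560,800,3),np.uint8);o[:,:440]=a;o[:b.shape[0],440:440+b.shape[1]]=b;cv2.imwrite("pics/f9.png",o)
E
```

```text
t: 12.45
eef_pos: [0.5297, -0.2307, 0.2471]
ee_rot: [-179.9, 0.2, 170.1]
ft_force: [0.3, 0.2, -1.6]
opening: 0.0116
[ 0.5292 -0.2305  0.2453] [-1.7998e+02  8.0000e-02  1.7006e+02] [ 0.2 -0.1 -2.1] 0.0113
```

View pics/f9.png

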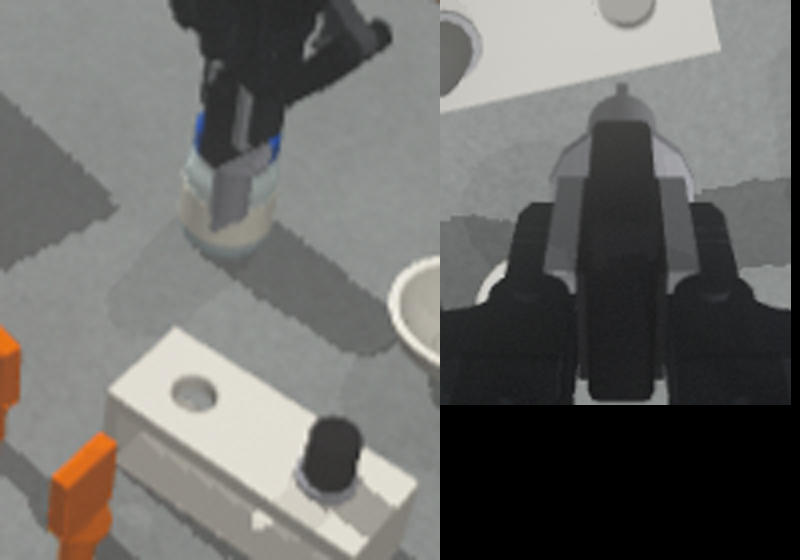

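The key is up and vertical in the grip, with its blade visible at wrist (257,202). I measure the tip offset in the tool frame.

```bash
python3 - <<'E'
from h import *
M=np.load("pics/wrist9.npy")
for x in(-.009,0,.009):
  for y in (-.002,0,.002): print(x,y,wproj(M,M[:3]@[x,y,.0647,1]).round(1), "shank foot", wproj(M,M[:3]@[x,y,.0557,1]).round(1))
w=cv2.imread("pics/wrist9.png");cv2.imwrite("pics/w9c.png",cv2.resize(w[190:225,235:280],None,fx=14,fy=14,interpolation=2))
s=cv2.imread("pics/side9.png");cv2.imwrite("pics/s9c.png",cv2.resize(s[195:235,310:360],None,fx=12,fy=12,interpolation=2))
for x in(-.009,0,.009):print(proj("side",M[:3]@[x,0,.0647,1])[0].round(1))
E
```

```text
-0.009 -0.002 [256.2 220.8] shank foot [256.1 225.7]
-0.009 0 [258.8 220.8] shank foot [258.9 225.7]
-0.009 0.002 [261.5 220.7] shank foot [261.7 225.7]
0 -0.002 [256.1 209.5] shank foot [256.1 214.1]
0 0 [258.9 209.5] shank foot [259.  214.1]
0 0.002 [261.6 209.5] shank foot [261.8 214.1]
0.009 -0.002 [256.1 197.9] shank foot [256.1 202.1]
0.009 0 [258.9 197.9] shank foot [259.  202.1]
0.009 0.002 [261.7 197.9] shank foot [261.9 202.1]
[339.6 224.1]
[336.1 226. ]
[332.4 227.9]
```

View pics/w9c.png

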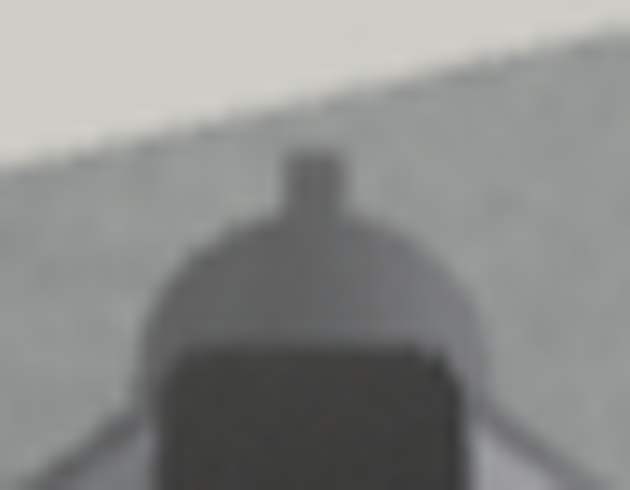

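View pics/s9c.png

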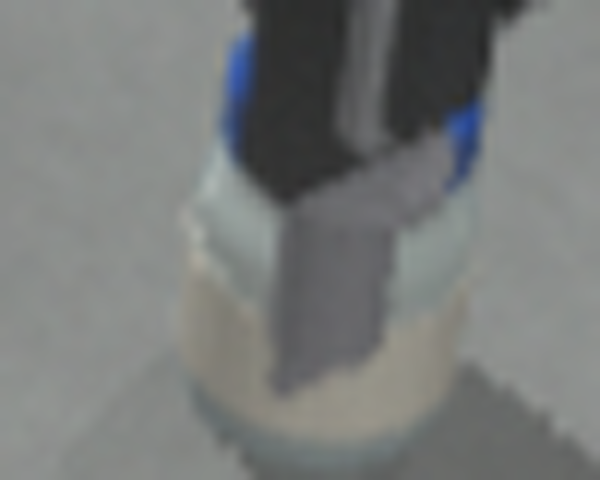

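```bash
python3 -m pendant '[[0.5,2,0,0,0,1,1],[0.8,4.1,0,0,0,0,1],[0.8,4.1,0,0,0,0,1],[0.8,4.1,0,0,0,0,1],[0.8,4.1,0,0,0,0,1],[0.8,4.1,0,0,0,0,1],[0.8,4.1,0,0,0,0,1],[0.8,4.1,0,0,0,0,1],[0.8,4.1,0,0,0,0,1],[0.8,4.1,0,0,0,0,1],[0.4,1.9,1,0,0,0,1],[0,0,2,0,0,0,1],[0,0,0,0,0,0,1]]'
python3 d.py 0.5195 .186 .195 169.1
```

```text
t: 14.18
eef_pos: [0.5252, 0.1849, 0.2123]
ee_rot: [-179.9, -0.2, 169.1]
ft_force: [-0.2, -0.6, -1.8]
opening: 0.0114
t 14.18 pos [0.5252 0.1849 0.2123] rot [-179.87   -0.2   169.06] F [-0.2 -0.6 -1.8] op 0.0114 j [19.4 19.5  4.4 75.2 -0.  30.3]
tool shift cm [0.57 0.   1.73]
tool turn deg [-0.13 -0.2  -0.04]
```

```bash
python3 -m pendant '[[0.5,0,0.8,0,0,0,1],[0,0,0.6,0,0,0,1],[0,0,0,0,0,0,1],[0,0,0,0,0,0,1]]'
python3 cap.py 10 side wrist
python3 - <<'E'
import cv2,numpy as np
s=cv2.imread("pics/side10.png");w=cv2.imread("pics/wrist10.png")
a=cv2.resize(s[120:180,170:230],None,fx=9,fy=9,interpolation=2);b=cv2.resize(w[175:225,225:295],None,fx=11,fy=11,interpolation=2)
cv2.imwrite("pics/s10c.png",a);cv2.imwrite("pics/w10c.png",b)
E
```

```text
t: 14.68
eef_pos: [0.5217, 0.1865, 0.2008]
ee_rot: [180.0, 0.0, 169.0]
ft_force: [-0.6, -0.4, -0.5]
opening: 0.0113
[0.5217 0.1865 0.2008] [1.7999e+02 2.0000e-02 1.6905e+02] [-0.4  0.6 -1.3] 0.011
```

View pics/s10c.png

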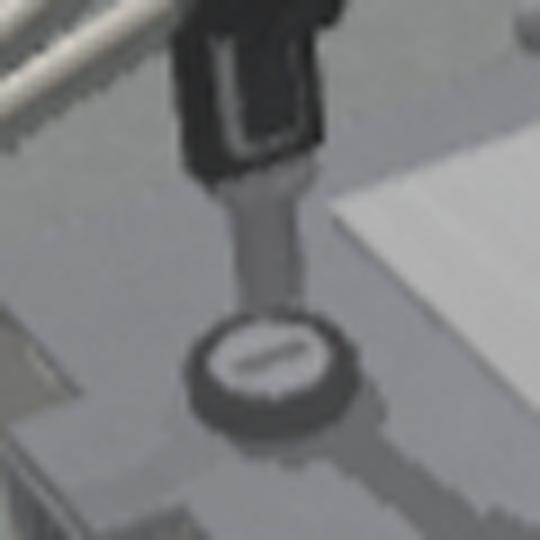

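View pics/w10c.png

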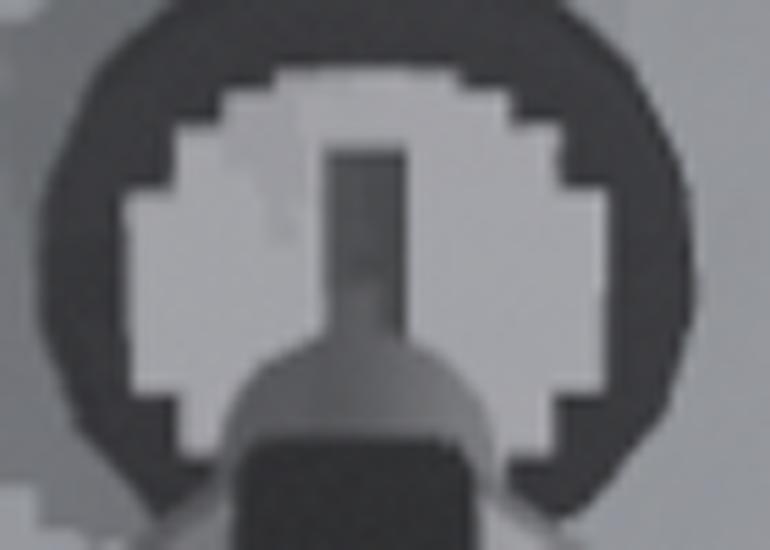

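```bash
python3 - <<'E'
from h import *
M=np.load("pics/wrist10.npy")
dz=M[2,3]-.12
for x in (.003,.005,.007,.009,.011,.013):print(x,wproj(M,M[:3]@[x,0,dz,1]).round(1),"blade",wproj(M,M[:3]@[x,0,.0647,1]).round(1))
o=M[:3,3]
for x in(-.009,0,.009):print("tip side",proj("side",M[:3]@[x,0,.0647,1])[0].round(1))
for x in(-.011,0,.011):print("slot side",proj("side",M[:3]@[x,0,dz,1])[0].round(1))
print("slot@.5187,.1856",proj("side",[.5187,.1856,.12])[0])
E
```

```text
0.003 [258.7 198.5] blade [258.9 205.7]
0.005 [258.7 196. ] blade [258.9 203.1]
0.007 [258.7 193.6] blade [258.9 200.5]
0.009 [258.7 191.2] blade [258.9 197.9]
0.011 [258.7 188.7] blade [258.9 195.3]
0.013 [258.7 186.2] blade [258.9 192.7]
tip side [203.6 152.6]
tip side [200.4 153.7]
tip side [197.2 154.9]
slot side [204.9 157.5]
slot side [201.  158.9]
slot side [197.1 160.4]
slot@.5187,.1856 [200.27236248 159.5701172 ]
```

In the wrist crop the slot is in line with the blade: slot column 258.3, blade ~257.6. Both views say the blade is ~2 mm too far along -x of the tool. I correct and descend to just above the mouth.

```bash
python3 -m pendant '[[0.2,0.04,0.5,0,0,0,1],[0,0,0.5,0,0,0,1],[0,0,0.3,0,0,0,1],[0,0,0,0,0,0,1]]'
python3 cap.py 11 side wrist
python3 - <<'E'
import cv2,numpy as np
s=cv2.imread("pics/side11.png");w=cv2.imread("pics/wrist11.png")
a=cv2.resize(s[130:175,175:225],None,fx=8,fy=8,interpolation=2);b=cv2.resize(w[180:220,238:280],None,fx=9,fy=9,interpolation=2)
o=np.zeros((360,778,3),np.uint8);o[:,:400]=a;o[:,400:]=b;cv2.imwrite("pics/f11.png",o)
E
```

```text
t: 15.28
eef_pos: [0.5195, 0.1873, 0.1872]
ee_rot: [-180.0, -0.0, 169.1]
ft_force: [-0.5, -0.6, -0.5]
opening: 0.0115
[0.5196 0.1873 0.1874] [-1.7999e+02 -1.0000e-02  1.6906e+02] [-1.2  0.8 -2.1] 0.0111
```

View pics/f11.png

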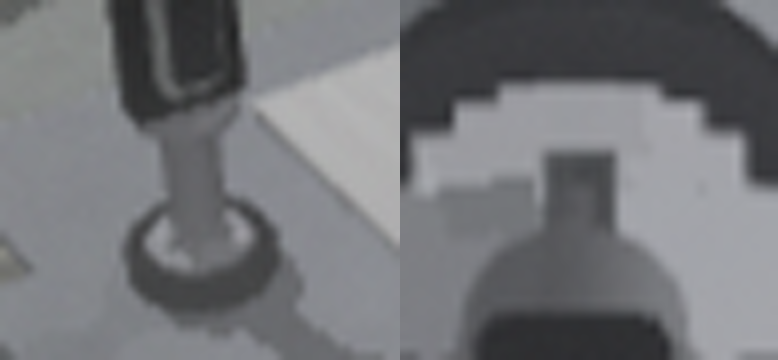

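The blade sits centred over the slot: blade ~(259.5,201), slot end row ~197, about 2 mm of end clearance. I insert.

```bash
python3 -m pendant '[[0,0,0.3,0,0,0,1],[0,0,0.2,0,0,0,1],[0,0,0,0,0,0,1]]'; python3 -m pendant '[[0,0,0.3,0,0,0,1],[0,0,0,0,0,0,1]]'
```

```text
t: 15.75
eef_pos: [0.5195, 0.1873, 0.1823]
ee_rot: [-180.0, -0.0, 169.1]
ft_force: [-0.0, -0.5, 0.0]
opening: 0.011
t: 16.0
eef_pos: [0.5195, 0.1873, 0.1793]
ee_rot: [-180.0, -0.0, 169.1]
ft_force: [0.1, -0.1, -0.3]
opening: 0.0111
```

```bash
python3 -m pendant '[[0,0,0.2,0,0,0,1],[0,0,0.1,0,0,0,1],[0,0,0,0,0,0,1]]'; python3 -m pendant '[[0,0,0.1,0,0,0,1],[0,0,0,0,0,0,1]]'
python3 cap.py 12 side wrist
python3 - <<'E'
import cv2,numpy as np
s=cv2.imread("pics/side12.png");w=cv2.imread("pics/wrist12.png")
a=cv2.resize(s[130:175,175:225],None,fx=8,fy=8,interpolation=2);b=cv2.resize(w[180:220,238:280],None,fx=9,fy=9,interpolation=2)
o=np.zeros((360,778,3),np.uint8);o[:,:400]=a;o[:,400:]=b;cv2.imwrite("pics/f12.png",o)
E
```

```text
t: 16.38
eef_pos: [0.5196, 0.1873, 0.1764]
ee_rot: [-180.0, -0.0, 169.1]
ft_force: [0.1, 0.2, -1.5]
opening: 0.0111
t: 16.62
eef_pos: [0.5197, 0.1873, 0.1756]
ee_rot: [180.0, 0.0, 169.1]
ft_force: [-0.0, -0.2, 0.5]
opening: 0.0111
[0.5197 0.1873 0.1756] [1.7999e+02 1.0000e-02 1.6906e+02] [-0.4  0.6 -0.7] 0.0114
```

View pics/f12.png

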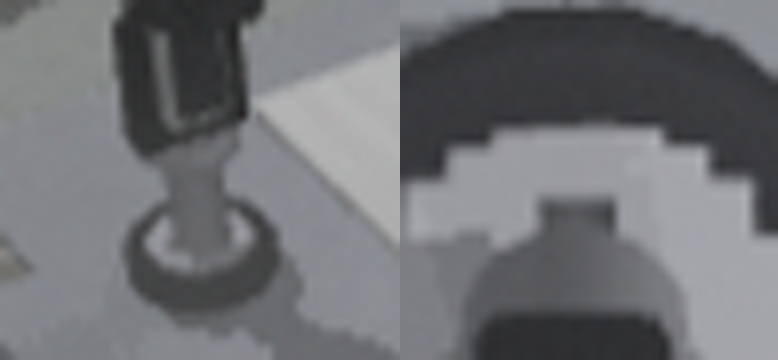

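The blade is seated: the foot is on the lock face with no residual force. I turn clockwise (+rz about the tool axis).

```bash
python3 -m pendant '[[0,0,0,0,0,4,1],[0,0,0,0,0,6,1],[0,0,0,0,0,6,1],[0,0,0,0,0,6,1],[0,0,0,0,0,6,1],[0,0,0,0,0,6,1],[0,0,0,0,0,6,1],[0,0,0,0,0,0,1]]'; python3 - <<'E'
from cell import ctrl;s=ctrl.sense();print(s['ft_force'].round(1),s['wrist_torque'].round(2),s['eef_pos'].round(4),s['ee_rot'].round(1))
E
python3 cap.py 13 wrist
```

```text
t: 17.73
eef_pos: [0.52, 0.1878, 0.1757]
ee_rot: [179.9, -0.0, 129.1]
ft_force: [3.5, 4.4, -1.9]
opening: 0.0116
[ 3.5  4.4 -1.9] [ 1.14 -0.75  0.05] [0.52   0.1878 0.1757] [179.9  -0.  129.1]
[0.52   0.1878 0.1757] [ 1.7994e+02 -1.0000e-02  1.2911e+02] [ 3.5  4.4 -1.9] 0.0116
```

View pics/wrist13.png

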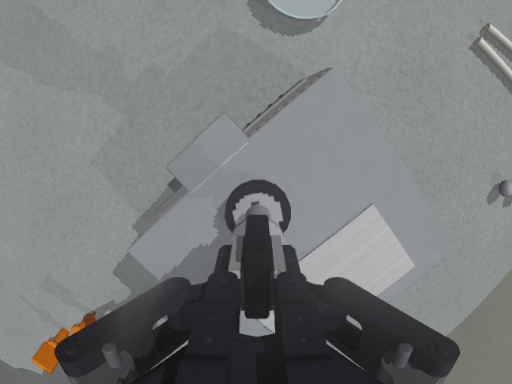

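```bash
python3 -m pendant '[[0,0.04,0,0,0,6,1],[0,0,0,0,0,6,1],[0,0,0,0,0,6,1],[0,0,0,0,0,6,1],[0,0,0,0,0,6,1],[0,0,0,0,0,6,1],[0,0,0,0,0,0,1]]'; cat > st.py <<'E'
from cell import ctrl;s=ctrl.sense();print(round(s['t'],2),s['ft_force'].round(1),s['wrist_torque'].round(2),s['eef_pos'].round(4),s['ee_rot'].round(2),s['joint_positions'].round(1)[5],round(s['opening'],4))
E
python3 st.py; python3 -m pendant '[[0,0,0,0,0,6,1],[0,0,0,0,0,6,1],[0,0,0,0,0,0,1]]';python3 st.py
```

```text
t: 18.65
eef_pos: [0.5204, 0.1879, 0.1757]
ee_rot: [179.9, -0.0, 93.1]
ft_force: [2.7, 4.7, -1.5]
opening: 0.0115
18.65 [ 2.7  4.7 -1.5] [ 1.2  -0.94  0.08] [0.5204 0.1879 0.1757] [ 1.7995e+02 -4.0000e-02  9.3140e+01] 106.7 0.0115
t: 19.02
eef_pos: [0.5205, 0.1879, 0.1757]
ee_rot: [179.9, -0.1, 81.1]
ft_force: [3.8, 3.7, -1.9]
opening: 0.0111
19.02 [ 3.8  3.7 -1.9] [ 1.07 -1.16  0.06] [0.5205 0.1879 0.1757] [ 1.7995e+02 -5.0000e-02  8.1140e+01] 118.7 0.0111
```

```bash
python3 -m pendant '[[0,0,0,0,0,4,1],[0,0,0,0,0,0,1]]';python3 st.py;python3 -m pendant '[[0,0,0,0,0,4,1],[0,0,0,0,0,0,1]]';python3 st.py;python3 -m pendant '[[0,0,0,0,0,3,1],[0,0,0,0,0,0,1]]';python3 st.py
```

```text
t: 19.27
eef_pos: [0.5205, 0.1879, 0.1757]
ee_rot: [179.9, -0.1, 77.2]
ft_force: [4.6, 3.8, -2.2]
opening: 0.0114
19.27 [ 4.6  3.8 -2.2] [ 1.13 -1.15  0.12] [0.5205 0.1879 0.1757] [ 1.7995e+02 -6.0000e-02  7.7170e+01] 122.7 0.0114
t: 19.52
eef_pos: [0.5205, 0.1879, 0.1757]
ee_rot: [180.0, -0.1, 73.2]
ft_force: [4.8, 3.8, -1.9]
opening: 0.0112
19.52 [ 4.8  3.8 -1.9] [ 1.15 -1.18  0.08] [0.5205 0.1879 0.1757] [ 1.7995e+02 -6.0000e-02  7.3170e+01] 126.7 0.0112
t: 19.77
eef_pos: [0.5206, 0.1879, 0.1757]
ee_rot: [180.0, -0.1, 70.2]
ft_force: [5.7, 4.4, -2.8]
opening: 0.0111
19.77 [ 5.7  4.4 -2.8] [ 1.11 -1.24  0.12] [0.5206 0.1879 0.1757] [ 1.7995e+02 -6.0000e-02  7.0180e+01] 129.7 0.0111
```

```bash
python3 -m pendant '[[0,0,0,0,0,2,1],[0,0,0,0,0,0,1]]';python3 st.py;python3 -m pendant '[[0,0,0,0,0,2,1],[0,0,0,0,0,0,1]]';python3 st.py;python3 -m pendant '[[0,0,0,0,0,2,1],[0,0,0,0,0,0,1]]';python3 st.py; python3 cap.py 14 wrist side
```

```text
t: 20.02
eef_pos: [0.5206, 0.1879, 0.1757]
ee_rot: [180.0, -0.1, 68.2]
ft_force: [4.8, 4.0, -2.1]
opening: 0.0112
20.02 [ 4.8  4.  -2.1] [ 1.15 -1.26  0.09] [0.5206 0.1879 0.1757] [ 1.7995e+02 -6.0000e-02  6.8200e+01] 131.6 0.0112
t: 20.27
eef_pos: [0.5206, 0.1879, 0.1757]
ee_rot: [180.0, -0.1, 66.2]
ft_force: [5.0, 3.8, -2.3]
opening: 0.0111
20.27 [ 5.   3.8 -2.3] [ 1.08 -1.36  0.14] [0.5206 0.1879 0.1757] [ 1.7995e+02 -7.0000e-02  6.6200e+01] 133.6 0.0111
t: 20.52
eef_pos: [0.5206, 0.1879, 0.1757]
ee_rot: [180.0, -0.1, 64.2]
ft_force: [4.8, 4.1, -3.1]
opening: 0.0112
20.52 [ 4.8  4.1 -3.1] [ 1.05 -1.41  0.32] [0.5206 0.1879 0.1757] [ 1.7995e+02 -7.0000e-02  6.4210e+01] 135.6 0.0112
[0.5206 0.188  0.1757] [ 1.7995e+02 -7.0000e-02  6.4240e+01] [ 5.4  4.  -3.5] 0.011
```

View pics/wrist14.png

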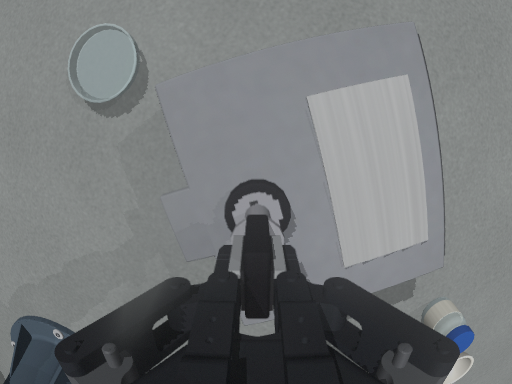

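The torque has just risen from 0.1 to 0.32 N m, which is the stop. A little more to confirm.

```bash
python3 -m pendant '[[0,0,0,0,0,1.5,1],[0,0,0,0,0,0,1]]';python3 st.py;python3 -m pendant '[[0,0,0,0,0,1.5,1],[0,0,0,0,0,0,1]]';python3 st.py
```

```text
t: 20.88
eef_pos: [0.5206, 0.1879, 0.1757]
ee_rot: [180.0, -0.1, 62.7]
ft_force: [5.4, 4.0, -3.8]
opening: 0.0115
20.88 [ 5.4  4.  -3.8] [ 1.1  -1.4   0.43] [0.5206 0.1879 0.1757] [ 1.7995e+02 -7.0000e-02  6.2720e+01] 137.1 0.0115
t: 21.12
eef_pos: [0.5206, 0.1879, 0.1757]
ee_rot: [179.9, -0.1, 61.2]
ft_force: [5.6, 4.4, -3.0]
opening: 0.011
21.12 [ 5.6  4.4 -3. ] [ 1.06 -1.46  0.53] [0.5206 0.1879 0.1757] [ 1.7995e+02 -7.0000e-02  6.1230e+01] 138.6 0.011
```

Torque rises linearly to 0.53 N m, so the lock is against its stop. I back off into the play, without turning the lock back, and look at the forces.

```bash
python3 -m pendant '[[0,0,0,0,0,-4,1],[0,0,0,0,0,-4,1],[0,0,0,0,0,-3,1],[0,0,0,0,0,0,1]]';python3 st.py; python3 d.py 0.5211 0.1883 0.1757
```

```text
t: 21.62
eef_pos: [0.5202, 0.1875, 0.1756]
ee_rot: [180.0, 0.0, 72.2]
ft_force: [2.6, 1.1, 0.7]
opening: 0.0113
21.62 [2.6 1.1 0.7] [ 0.2  -0.69  0.02] [0.5202 0.1875 0.1756] [179.97   0.    72.16] 127.7 0.0113
t 21.62 pos [0.5202 0.1875 0.1756] rot [179.97   0.    72.16] F [2.6 1.1 0.7] op 0.0113 j [ 19.8  19.4  -1.   69.6  -0.  127.7]
tool shift cm [ 0.11  0.06 -0.01]
```

Torque is 0.02 N m, so the blade is free. I lift straight out.

```bash
python3 -m pendant '[[0.03,0.02,-0.4,0,0,0,1],[0,0,-0.5,0,0,0,1],[0,0,-0.6,0,0,0,1],[0,0,-2,0,0,0,1],[0,0,-3,0,0,0,1],[0,0,0,0,0,0,1]]';python3 st.py; python3 cap.py 15 wrist side
python3 - <<'E'
import cv2,numpy as np
s=cv2.imread("pics/side15.png");w=cv2.imread("pics/wrist15.png")
a=cv2.resize(s[90:180,165:245],None,fx=6,fy=6,interpolation=2);b=cv2.resize(w[160:310,200:310],None,fx=2.8,fy=2.8,interpolation=2)
o=np.zeros((540,800,3),np.uint8);o[:,:480]=a;o[:b.shape[0],480:480+b.shape[1]]=b;cv2.imwrite("pics/f15.png",o)
E
```

```text
t: 22.38
eef_pos: [0.521, 0.1881, 0.2428]
ee_rot: [179.9, -0.1, 72.1]
ft_force: [-0.9, -0.1, -1.6]
opening: 0.0113
22.38 [-0.9 -0.1 -1.6] [-0.01 -0.02 -0.  ] [0.521  0.1881 0.2428] [ 1.7985e+02 -1.2000e-01  7.2060e+01] 127.8 0.0113
[0.5206 0.188  0.2413] [ 1.7994e+02 -5.0000e-02  7.2060e+01] [ 1.  -0.  -1.7] 0.0112
```

View pics/f15.png

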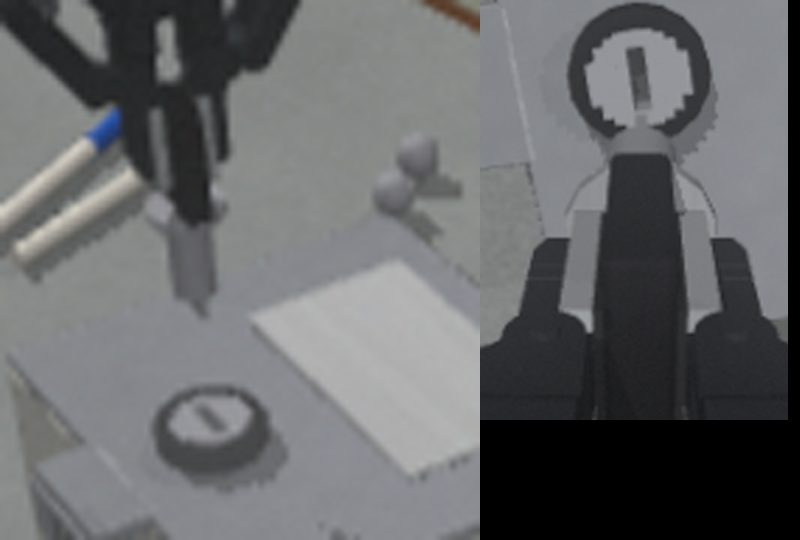

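```bash
python3 - <<'E'
from h import *
M=np.load("pics/wrist15.npy")
w=cv2.imread("pics/wrist15.png");cv2.imwrite("pics/w15c.png",cv2.resize(w[155:215,225:290],None,fx=9,fy=9,interpolation=2))
E
python3 -m pendant '[[0,0,-1,0,0,-8,1],[0,0,0,0,0,-10,1],[0,0,0,0,0,-10,1],[0,0,0,0,0,-10,1],[0,0,0,0,0,-10,1],[0,0,0,0,0,-10,1],[0,0,0,0,0,-10,1],[0,0,0,0,0,-10,1],[0,0,0,0,0,-10,1],[0,0,0,0,0,-8,1],[0,0,0,0,0,-2,1],[0,0,0,0,0,0,1]]'
python3 d.py 0.529 -0.2302 0.2453 170.06
```

```text
t: 23.98
eef_pos: [0.52, 0.1877, 0.25]
ee_rot: [-180.0, -0.0, 169.9]
ft_force: [0.2, 0.5, -1.5]
opening: 0.0118
t 23.98 pos [0.52   0.1877 0.25  ] rot [-1.7997e+02 -5.0000e-02  1.6994e+02] F [ 0.2  0.5 -1.5] op 0.0118 j [19.8 18.6  8.6 80.1  0.  29.9]
tool shift cm [ -8.19 -40.99   0.48]
tool turn deg [-0.03 -0.05 -0.12]
```

View pics/w15c.png

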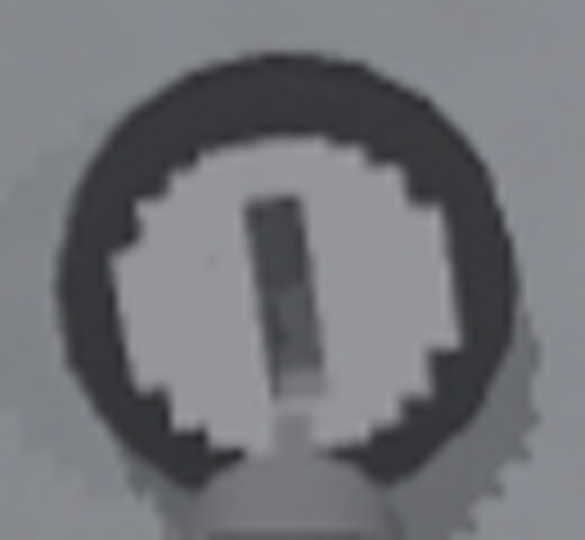

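The slot is now at yaw ≈ -100.3°, against -99.6° for a fully seated lock. I carry the key back to the hole.

```bash
python3 -m pendant '[[-0.4,-2,0,0,0,0,1],[-0.8,-4.1,0,0,0,0,1],[-0.8,-4.1,0,0,0,0,1],[-0.8,-4.1,0,0,0,0,1],[-0.8,-4.1,0,0,0,0,1],[-0.8,-4.1,0,0,0,0,1],[-0.8,-4.1,0,0,0,0,1],[-0.8,-4.1,0,0,0,0,1],[-0.8,-4.1,0,0,0,0,1],[-0.8,-4.1,0,0,0,0,1],[-0.4,-2,0,0,0,0,1],[0,0,0,0,0,0,1],[0,0,0,0,0,0,1]]'
python3 d.py 0.529 -0.2302 0.15 170.06
```

```text
t: 25.6
eef_pos: [0.5283, -0.2282, 0.2505]
ee_rot: [180.0, -0.0, 170.1]
ft_force: [-0.0, 0.5, -2.1]
opening: 0.011
t 25.6 pos [ 0.5283 -0.2282  0.2505] rot [ 1.7998e+02 -1.0000e-02  1.7005e+02] F [-0.   0.5 -2.1] op 0.011 j [-23.4  21.4  12.7  81.3   0.  -13.4]
tool shift cm [-0.1  -0.18 10.05]
tool turn deg [ 0.02 -0.01 -0.01]
```

Lower to just above the hole (tip ≈ 0.070) and check alignment.

```bash
python3 -m pendant '[[-0.1,-0.18,3,0,0,0,1],[0,0,3,0,0,0,1],[0,0,3,0,0,0,1],[0,0,2.2,0,0,0,1],[0,0,0,0,0,0,1],[0,0,0,0,0,0,1]]'; python3 st.py
python3 cap.py 16 wrist side
python3 - <<'E'
import cv2,numpy as np
s=cv2.imread("pics/side16.png");w=cv2.imread("pics/wrist16.png")
a=cv2.resize(s[200:320,290:390],None,fx=4.5,fy=4.5,interpolation=2);b=cv2.resize(w[150:310,200:310],None,fx=3,fy=3,interpolation=2)
o=np.zeros((540,800,3),np.uint8);o[:,:450]=a;o[:b.shape[0],450:450+b.shape[1]]=b;cv2.imwrite("pics/f16.png",o)
E
```

```text
t: 26.35
eef_pos: [0.5296, -0.2304, 0.1397]
ee_rot: [-180.0, 0.1, 170.1]
ft_force: [-0.1, 0.6, -0.6]
opening: 0.0114
26.35 [-0.1  0.6 -0.6] [0.02 0.   0.08] [ 0.5296 -0.2304  0.1397] [-1.7999e+02  7.0000e-02  1.7010e+02] -13.6 0.0114
[ 0.5298 -0.2306  0.1398] [-1.7998e+02  1.0000e-01  1.7009e+02] [ 0.2 -0.4 -0.4] 0.0111
```

View pics/f16.png

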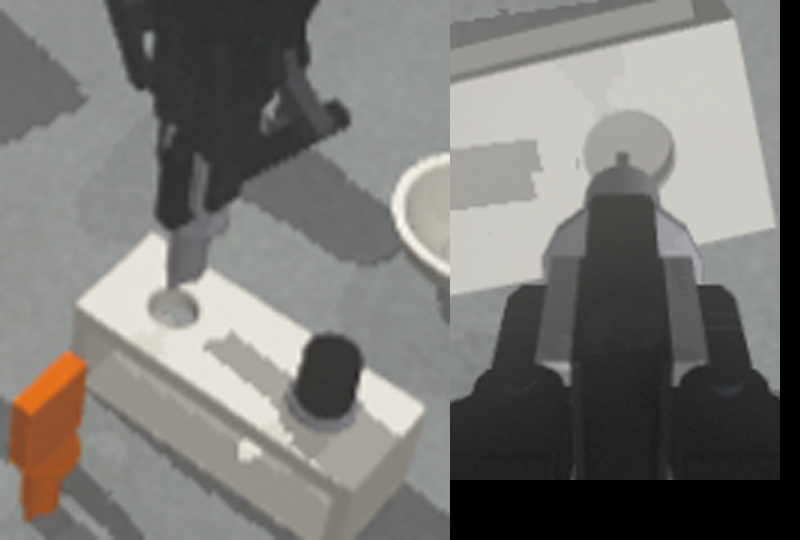

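The hole centre is ~1.5 mm to +y and ~1 mm to +x of the blade, with 3 mm of clearance available. I correct and lower.

```bash
python3 -m pendant '[[0.1,0.15,0.5,0,0,0,1],[0,0,1,0,0,0,1],[0,0,1,0,0,0,1],[0,0,0,0,0,0,1]]'; python3 st.py; python3 -m pendant '[[0,0,1,0,0,0,1],[0,0,1,0,0,0,1],[0,0,1,0,0,0,1],[0,0,0.5,0,0,0,1],[0,0,0,0,0,0,1]]'; python3 st.py
```

```text
t: 26.95
eef_pos: [0.5277, -0.2289, 0.1123]
ee_rot: [180.0, -0.1, 170.1]
ft_force: [0.0, -0.7, -2.0]
opening: 0.0112
26.95 [ 0.  -0.7 -2. ] [-0.05  0.02  0.06] [ 0.5277 -0.2289  0.1123] [ 1.7997e+02 -1.1000e-01  1.7006e+02] -13.5 0.0112
t: 27.58
eef_pos: [0.5282, -0.2291, 0.0781]
ee_rot: [180.0, -0.0, 170.1]
ft_force: [0.1, -0.2, -0.7]
opening: 0.0112
27.57 [ 0.1 -0.2 -0.7] [-0.05 -0.    0.01] [ 0.5282 -0.2291  0.0781] [ 1.7999e+02 -4.0000e-02  1.7006e+02] -13.5 0.0112
```

```bash
python3 -m pendant '[[0,0,0.2,0,0,0,1],[0,0,0.1,0,0,0,1],[0,0,0,0,0,0,1]]'; python3 -m pendant '[[0,0,0.1,0,0,0,1],[0,0,0,0,0,0,1]]'
python3 cap.py 17 wrist side
python3 - <<'E'
import cv2,numpy as np
s=cv2.imread("pics/side17.png");w=cv2.imread("pics/wrist17.png")
a=cv2.resize(s[220:320,290:390],None,fx=4.5,fy=4.5,interpolation=2);b=cv2.resize(w[170:310,200:310],None,fx=3,fy=3,interpolation=2)
o=np.zeros((450,800,3),np.uint8);o[:,:450]=a;o[:b.shape[0],450:450+b.shape[1]]=b;cv2.imwrite("pics/f17.png",o)
E
```

```text
t: 27.95
eef_pos: [0.5284, -0.2292, 0.0756]
ee_rot: [-180.0, 0.0, 170.1]
ft_force: [-1.0, 0.3, -1.3]
opening: 0.0109
t: 28.2
eef_pos: [0.5285, -0.2292, 0.0747]
ee_rot: [-180.0, 0.0, 170.1]
ft_force: [-0.3, 0.2, 1.0]
opening: 0.0115
[ 0.5285 -0.2292  0.0747] [-1.8000e+02  2.0000e-02  1.7006e+02] [ 0.3 -0.   1.5] 0.0119
```

View pics/f17.png

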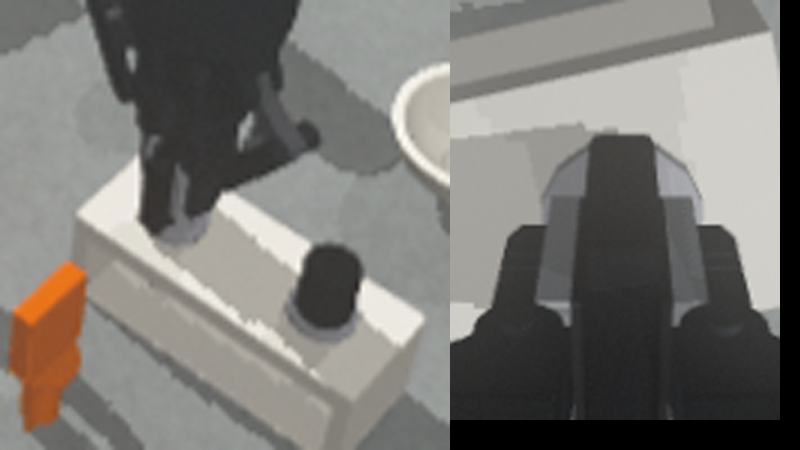

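The collar is on the stand: same height as at the pick, with light contact. I release partially and lift.

```bash
python3 -m pendant '[[0,0,0,0,0,0,0.5],[0,0,0,0,0,0,0.5],[0,0,0,0,0,0,0.5],[0,0,0,0,0,0,0.5]]'; python3 st.py; python3 -m pendant '[[0,0,-0.5,0,0,0,0.5],[0,0,-1,0,0,0,0.5],[0,0,-2,0,0,0,0.5],[0,0,-3,0,0,0,0.5],[0,0,-4,0,0,0,0.5],[0,0,-4,0,0,0,0.5],[-3.5,0,-3,0,0,0,0.5],[0,0,0,0,0,0,0.5],[0,0,0,0,0,0,0.5]]';python3 cap.py 18 wrist side top
python3 - <<'E'
import cv2,numpy as np
s=cv2.imread("pics/side18.png")
cv2.imwrite("pics/f18.png",np.hstack([cv2.resize(s[230:320,300:390],None,fx=4,fy=4,interpolation=2),cv2.resize(s[125:215,160:265],None,fx=4,fy=4,interpolation=2)]))
E
```

```text
t: 28.8
eef_pos: [0.5283, -0.2292, 0.0745]
ee_rot: [-180.0, -0.0, 170.1]
ft_force: [-1.4, 0.2, -0.4]
opening: 0.0427
28.8 [-1.4  0.2 -0.4] [-0.03 -0.02 -0.01] [ 0.5283 -0.2292  0.0745] [-180.     -0.    170.06] -13.5 0.0427
t: 29.92
eef_pos: [0.5624, -0.2351, 0.2491]
ee_rot: [180.0, -0.1, 170.1]
ft_force: [-1.0, 0.3, -0.7]
opening: 0.0429
[ 0.5619 -0.2349  0.2488] [ 1.7998e+02 -1.0000e-01  1.7005e+02] [-0.2 -0.4  0.5] 0.0425
```

View pics/f18.png

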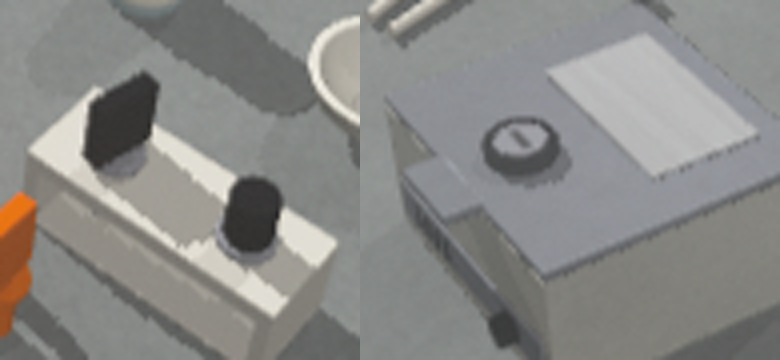

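View pics/wrist18.png

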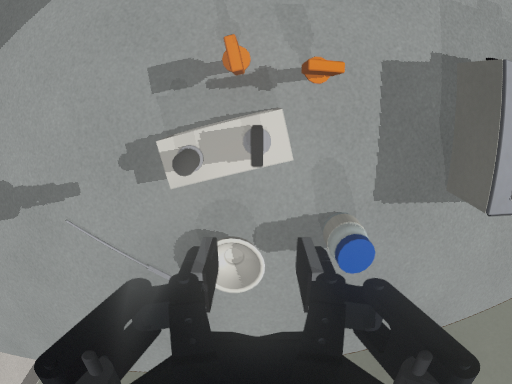

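View pics/top18.png

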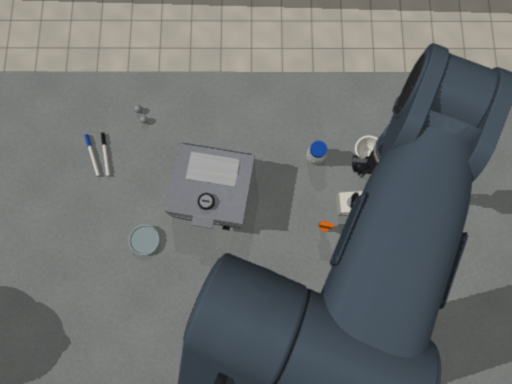

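The key stands upright in its hole with the collar down. The round key, jar, mortar and dish are in place, the lid is shut (slot again at side (200,159.5)), and the slot lies across the lid. I hand in.

```bash
python3 -c "
from cell import ctrl
s=ctrl.sense();print(s['t'],s['ft_force'].round(1));print(ctrl.finish_job())"
```

```text
30.075 [ 0.   0.6 -0.2]
the job is handed in; nothing more can be done
None
```

The mill is ready to run: lid shut, lock turned clockwise to its stop, and the blade key back in its hole. I handed the job in at 30 s of the 72 s allowed; no verdict is reported.

**What I did:** I pressed the lid shut by its tab until it bottomed out at 20 N. I took the black paddle key and set its blade in the slot with almost no force. I turned the lock until the torque rose from about 0.1 to 0.53 N m, then put the key back in the hole it came from.

**Last checks:**
- **Lid:** the lock's slot appears at (200, 159.5) in the side view; the shut-lid fit predicts (200.3, 159.6).
- **Lock:** the slot measured -100.3°, against -99.6° for a fully seated lock. The 1.50 rad limit is about 4° short of that.
- **Key:** its collar came down at the same height as at the pick, and it stands upright in the pictures.
- **Everything else:** the round key, jar, mortar and dish look unmoved in the final views, and the gripper is clear of everything.

**What disagreed:**
- **Fingertips:** they reach only about 4 mm ahead of the tool point, not the stated 25 mm. I set the press and grasp heights by what I saw.
- **Camera offset:** the wrist camera and the fixed cameras differed by about 2 mm on the slot. I corrected the blade by looking at both together just above the slot.
- **Key angle:** my first estimate from the fixed cameras was -18.6°. The wrist view gave -10°, and I used that.

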